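# Find an impeller's heavy side on the balancing stand and hold it down

### The job

The five-blade impeller on its mandrel is heavier on one side, and that side cannot be seen. Take it out of the tray, lay its mandrel in the two V-notches of the balancing stand and let go; then turn it by hand this way and that to find the heavy side by feel (the notches rub, so it may stick well to either side of its true rest). Finish holding it by a blade in the gripper, still lying in both notches with its heavy side straight down, and leave the bottle, the beaker and the caliper alone.

Things in the scene. Friction and masses are not known exactly. Their poses are not given: they have to be found in the camera images.
- impeller: Loose cast aluminium paddle impeller clamped on a steel mandrel, 0.9 kg. Origin: its centre, on the mandrel's axis; own x along the mandrel. Hub 40 mm in diameter, 36 mm long. It starts in the tray, upright on two blades, own +z up, origin 53 mm above the tray's floor. Its unseen heavy side may lie in any direction round x, new every time: centre of gravity 8 to 9 mm off the axis.
- first_blade (a point): Middle of the outer edge of the blade that points along the impeller's own +z, 62 mm from the axis (same axes as the impeller); it starts straight up. Five equal flat radial blades stand 72 deg apart round x. Each is a plate 8 mm thick (tangentially), 30 mm wide along x, from the hub to radius 62 mm.
- mandrel_end (a point): The +x end of the mandrel, 78 mm from the impeller's centre; the other end lies as far on the -x side. The mandrel is a round steel rod 12 mm in diameter; nuts 25 mm across flank the hub out to 27 mm from the centre, beyond them the rod is plain.
- stand_axis (a point): Point midway between the stand's V-notches, 95 mm above the worktop, where the impeller's origin comes when its mandrel lies in both. Own x: line of the notches, which the mandrel follows (either way round); z up. Dry friction there holds the impeller wherever it is left within about 20 to 30 deg to either side of its true rest, equally both ways (and likewise upside down); turned farther, it swings down.
- stand: Fixed balancing stand, origin under its centre on the worktop. Grey base plate 150 mm (x) by 104 mm (y), top 20 mm up; two aluminium uprights 12 mm thick in x, 50 mm wide, centred at x = +-52 mm, 103 mm high, each with an open-topped 90 deg V-notch lined with bronze, 32 mm wide at the mouth, in which the 12 mm mandrel rests. A seated impeller clears the base by 12 mm.
- tray: Fixed shallow teal tray, 269 mm (x) by 189 mm (y), 20 mm high rim, floor 4 mm above the worktop where the impeller stands. Origin: centre of its underside.
- amber_bottle: Bystander, loose: amber glass bottle with a blue cap, 60 mm in diameter, 133 mm high. Origin: centre of its underside.
- beaker_100: Bystander, loose: empty glass beaker, 54 mm in diameter, 68 mm high. Origin: centre of its underside.
- caliper: Bystander, loose: caliper lying flat, 69 x 190 x 13 mm, long along its own y. Origin: centre of its underside.
Not all that is in view belongs to the job. What is shaped like the stand but red is not meant.

How it is judged (in metres and radians):
On the way, in this order (a step that is already met when the one before it is completed fails the run):
1. the mandrel lies in both V-notches and the impeller is let go (x of impeller in the frame of stand_axis between -0.018 and 0.018 m and y of impeller in the frame of stand_axis between -0.003 and 0.003 m and z of impeller in the frame of stand_axis between -0.003 and 0.003 m and angle between the x axis of impeller and the x axis of stand_axis, either way round below 0.04 rad and contact force between the fingers and impeller below 0.05 N), for 0.2 s.
2. the impeller is turned by hand in the notches (x of impeller in the frame of stand_axis between -0.018 and 0.018 m and y of impeller in the frame of stand_axis between -0.003 and 0.003 m and z of impeller in the frame of stand_axis between -0.003 and 0.003 m and angle between the x axis of impeller and the x axis of stand_axis, either way round below 0.04 rad and contact force between the fingers and impeller above 0.05 N and angular speed of impeller above 0.1 rad/s), for 0.02 s.
At the end, for the whole second after the job is handed in: The impeller is gripped by the fingers (more than 3 N), at rest, its mandrel in both notches (within 3 mm of the seat, 18 mm along it), its heavy side straight down within 12.5 deg (x of impeller in the frame of stand_axis between -0.018 and 0.018 m and y of impeller in the frame of stand_axis between -0.003 and 0.003 m and z of impeller in the frame of stand_axis between -0.003 and 0.003 m and angle between the x axis of impeller and the x axis of stand_axis, either way round below 0.04 rad and contact force between the fingers and impeller above 3 N and angular speed of impeller below 0.15 rad/s and angle between heavy_side_c0's own x axis and vertical below 0.22 rad and z of heavy_side_c0 in the frame of stand_axis below -0.01 m); the arm keeps its last pose, push and grip.
It fails at once if the bottle is pushed aside (distance of amber_bottle from where it was at the start of the episode above 0.03 m).
It fails at once if the beaker is pushed aside (distance of beaker_100 from where it was at the start of the episode above 0.03 m).
It fails at once if the caliper is pushed aside (distance of caliper from where it was at the start of the episode above 0.03 m).
It also fails if it takes over 72 s, if anything falls off the work surface, if the arm or the gripper's body presses on something with over 40 N, if the wrist force passes 120 N, or if a joint passes its speed limit or range.

### The arm

A 6-joint arm with a two-finger parallel gripper is mounted at the origin on a cart in front of the work surface, level with it; the furniture and walls round the work are solid. World frame = base frame: x ahead of the robot, y to its left, z up, the work surface at z = 0. Lengths are in mm, angles in degrees, forces in N, time in s.
With the tool pointing down it reaches from about 400 to 825 mm from the base axis. Payload 7 kg.
Tool frame: the origin (TCP) lies at the very end of the fingers, on their centre line; the grasp point (between the pads) lies behind it (ctrl.grip_point_offset is the x of the grasp point in the tool frame, in mm); x points along the fingers, z is the direction in which the jaws open and shut, and the axes are right-handed (so a half turn about x gives the same grasp; the last joint's range is limited). The gripper opens to 88 mm and grips with 3 to 60 N. Pads are 19 mm wide; open, the fingers measure 130 mm over their backs; the gripper's body (78 mm by 193 mm) begins 47 mm behind the grasp point.
Start: joints at [88.814, 20.546, 0.682, 0, -70.136, -16.507], TCP at [205.152, 643.046, 226.561] pointing down, gripper open.
Joint ranges: [-176.03, 176.03], [-82.01, 121.73], [-58.28, 71.71], [-173.87, 95.51], [-174.79, -0.11], [-173.66, 173.66]. Speed limits (degrees/s): [136.94, 136.94, 172.46, 180, 180, 180].

### API

Orientations are given as [roll, pitch, yaw] about the fixed x, y, z axes, in that order (R = Rz(yaw) Ry(pitch) Rx(roll)).
In Python, from workcell import get_obs, vision, workorder, nets, ctrl gives the robot as it stands.
- The arm moves only by the tool servo_tool, never from a script. Its argument "rows" is one flat list of numbers, 6 for each row, row after row: the shift along the tool's x, y, z in cm, then the turn, a rotation vector about the tool's x, y, z in rad. A call has 1 to 5 rows; each row is the pose to reach, as a shift and turn from the pose commanded when the call began, along the tool's axes at that moment; what a row does not reach only later rows make up. A row lasts 1/12 s, in which the tool goes at most 41.7 mm and 7.16 degrees, less where a joint would pass 70% of its speed; a pose out of reach is approached as far as the arm can. A call with a gripper value outside its range is refused whole. "fingers" is the opening, from 0 (shut) to 1 (fully open), set as the call begins (left out, the last holds). The fingers move at their own pace and stop on an object; the grip force is fixed at half the most. Time passes only in rows, so rows that repeat a pose let the fingers close. It gives the time, the measured TCP pose, the force and the opening at its end, in the units of the state.
- get_obs(): the state, without advancing time (a new reading comes with each control period).
- vision.camera(name): name is "scene" or "top" or "wrist"; returns a dict with "image" (384x512x3 uint8, red, green, blue), "range_z" (384x512 float32, mm along the optical axis (not along the pixel's ray), 0 where there is no reading), "fx", "fy", "cx", "cy" (pixels), "R" (3x3) and "t" (3): a world point X has camera coordinates R X + t; the wrist camera has in their place "tool_from_camera" (4x4, takes a point from camera to tool coordinates, whose origin is the TCP and whose axes are the tool frame's). Camera axes: x right, y down, z forward; pixel columns grow to the right and rows downward; lengths in mm; the calibration is good to about 2 mm. The wrist camera is an equidistant fisheye: a pixel r from the principal point sees the ray r / f radians off the axis. A picture is of the moment at which its call begins: read the wrist's pose just before it.
- workorder.finish_job(): hands the job in, once; it reports no verdict.
Trained networks look in a picture, given as the dict that the camera call returned (one of the last four; its "shot" number tells which), for a name from the list of things; names that differ only in an ending like _2 or _b are one class to them, and where a whole thing is asked for, a point or a joint stands for the part that bears it (a point fixed in the world has none). Each returns a list of dicts, best first, with "score" (0 to 1); they miss things now and then, are a little off and sometimes report something else, mostly with a low value. They report only what shows in the picture. A call takes as long as a camera call. They do not tell look-alikes from the thing itself.
- nets.look_for(picture, thing): "xy" ([column, row] in pixels, amid what is visible of it).
The state is a dict: "t": time; "qpos": joint angles; "joint_velocities": joint speeds; "joint_torque": joint torques, N m; "tcp_pos": TCP position; "eef_rot": TCP orientation; "contact_force": force on the tool from outside, world axes, zero at the start; "ft_torque": the same for the moment, N m; "width": finger opening in mm.
Only numpy, scipy, OpenCV 4.12 (cv2) and the standard library are available. Lean on these libraries where they do the work, as an engineer would, in place of code of your own. Each camera call takes 0.05 s, during which the arm holds its last target.

## Working session

There is one attempt and no reset: what is moved stays moved. The work goes in short steps, Python scripts to look and compute and a tool call to move; the robot and the scene stay as the last step left them, time stands still between calls to the robot, and variables do not carry over. Pictures are saved under pics/ and viewed, and the job is handed in when it is done.

Besides the shell and the picture viewer there is one more tool, called after ">>>" as name(argument=value, ...) on one line, values as JSON. servo_tool: Moves the arm, as the interface text tells. Its arguments: {"type":"object","properties":{"rows":{"type":"array"},"fingers":{"type":"number"}},"required":["rows"]}

```bash
ls; mkdir -p pics; python3 - <<'E'
from workcell import get_obs, vision, workorder, nets, ctrl
import cv2
print(get_obs()); print(ctrl.grip_point_offset)
for n in ["scene","top","wrist"]:
    c=vision.camera(n); cv2.imwrite(f"pics/{n}0.png",c["image"][:,:,::-1])
    print(n,{k:v for k,v in c.items() if k not in("image","range_z")})
    for th in ["impeller","first_blade","mandrel_end","stand","tray","amber_bottle","beaker_100","caliper"]:
        print(th,[(d["xy"],round(d["score"],2)) for d in nets.look_for(c,th)][:4])
E
```

```text
pics
{'t': 0.0, 'qpos': array([ 8.88128030e+01,  2.05919848e+01,  6.34773763e-01, -1.96631147e-02,
       -7.01358166e+01, -1.65076982e+01]), 'joint_velocities': array([-0.02781157,  0.05048395,  0.00236437,  0.04368986,  0.05682423,
       -0.08627377]), 'joint_torque': array([ 9.08765778e-04, -5.82712841e+01,  2.93042529e+01,  6.99683368e+00,
        6.95352210e-03, -1.65289262e-04]), 'tcp_pos': array([205.03607267, 642.60248348, 225.62551603]), 'eef_rot': array([   5.27088423,   89.90515307, -102.4307073 ]), 'contact_force': array([ 0.10161793, -0.39681573,  0.3868332 ]), 'ft_torque': array([ 0.00796126,  0.04604695, -0.03588667]), 'width': 87.87288692287648}
-18.8
scene {'fx': 434.5631694606762, 'fy': 434.5631694606762, 'cx': 251.56325045144246, 'cy': 187.96216541196188, 'R': array([[ 0.77004521, -0.63793723,  0.00815225],
       [-0.28394518, -0.35413306, -0.89104709],
       [ 0.57131909,  0.68383175, -0.45383767]]), 't': array([-408.09913247,  233.95219263,  921.86212259]), 'shot': 1}
impeller [([322.3, 239.2], 0.8)]
first_blade [([324.7, 240.7], 0.55)]
mandrel_end [([322.5, 2
[... 830 characters left out ...]
197.7], 0.5)]
amber_bottle [([271.1, 148.5], 0.75)]
beaker_100 [([187.6, 166.8], 0.64)]
caliper [([173.9, 227.3], 0.98)]
wrist {'fx': 297.3186396354542, 'fy': 297.3186396354542, 'cx': 251.6168397928159, 'cy': 192.3253484639892, 'tool_from_camera': array([[-1.01513557e-03, -2.42992365e-01,  9.70027670e-01,
        -1.59476694e+02],
       [ 9.81788841e-04, -9.70027944e-01, -2.42991407e-01,
         6.44625018e+01],
       [ 9.99999003e-01,  7.05693120e-04,  1.22327707e-03,
         4.76688540e-02],
       [ 0.00000000e+00,  0.00000000e+00,  0.00000000e+00,
         1.00000000e+00]]), 'shot': 3}
impeller []
first_blade []
mandrel_end []
stand []
tray []
amber_bottle []
beaker_100 []
caliper []
```

View pics/scene0.png

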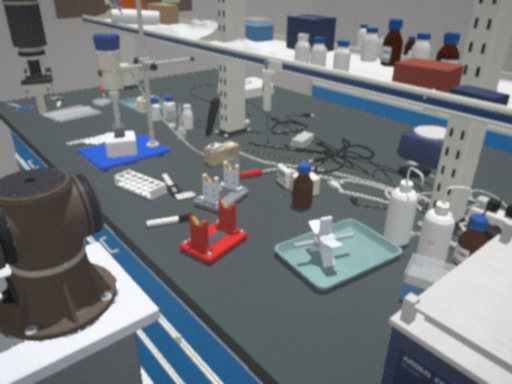

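View pics/top0.png

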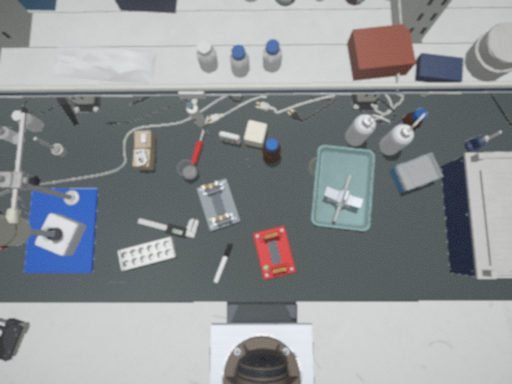

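View pics/wrist0.png

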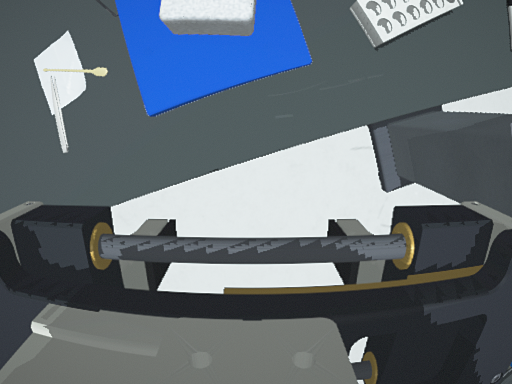

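```bash
cat > h.py <<'E'
import numpy as np, cv2
from scipy.spatial.transform import Rotation as Rot
from workcell import get_obs, vision, workorder, nets, ctrl
def cloud(c):
    z=c["range_z"].astype(float); v,u=np.mgrid[0:z.shape[0],0:z.shape[1]]
    P=np.stack([(u-c["cx"])/c["fx"]*z,(v-c["cy"])/c["fy"]*z,z],-1)
    W=(P-c["t"])@c["R"]; W[z<=0]=np.nan; return W
def proj(c,X):
    p=np.asarray(X)@c["R"].T+c["t"]; return np.stack([p[...,0]/p[...,2]*c["fx"]+c["cx"],p[...,1]/p[...,2]*c["fy"]+c["cy"]],-1)
def toolR(o): return Rot.from_euler('xyz',o["eef_rot"],degrees=True).as_matrix()
def wcloud(c,o):
    z=c["range_z"].astype(float); v,u=np.mgrid[0:z.shape[0],0:z.shape[1]]
    a=(u-c["cx"])/c["fx"]; b=(v-c["cy"])/c["fy"]; th=np.hypot(a,b)+1e-9
    s=np.tan(np.minimum(th,1.5))/th
    P=np.stack([a*s*z,b*s*z,z],-1); T=c["tool_from_camera"]
    Q=P@T[:3,:3].T+T[:3,3]; W=Q@toolR(o).T+o["tcp_pos"]; W[(z<=0)|(th>1.5)]=np.nan; return W,Q
def save(n,im,s=1,crop=None):
    if crop: x0,y0,x1,y1=crop; im=im[y0:y1,x0:x1]
    cv2.imwrite(f"pics/{n}.png",cv2.resize(im,None,fx=s,fy=s,interpolation=cv2.INTER_CUBIC)[:,:,::-1])
E
python3 - <<'E'
from h import *
c=vision.camera("top"); W=cloud(c); np.save("Wt.npy",W)
save("top1",c["image"],4,(150,130,390,270)) if 0 else save("top1",c["image"],3.2,(150,130,390,270))
s=vision.camera("scene"); Ws=cloud(s); np.save("Ws.npy",Ws)
save("scene1",s["image"],4,(150,140,350,290))
for nm,(u,v) in dict(imp=(340,200),hub=(343,199),tray=(341,160),stand=(219,207),bottle=(271,148),beaker=(188,170),cal=(174,227),red=(274,251),shelf=(250,88),shelf2=(100,60),upr=(90,100)).items():
    print(nm,W[v,u].round(0))
# top-points of parts
def box(W,m,n):
    P=W[m]; print(n,len(P),np.nanmin(P,0).round(),np.nanmax(P,0).round())
z=W[...,2]
sub=np.zeros(z.shape,bool); sub[175:235,195:245]=1
box(W,sub&(z>60),"stand>60"); box(W,sub&(z>12)&(z<30),"stand base")
P=W[sub&(z>85)]; print(P.round())
sub=np.zeros(z.shape,bool); sub[140:235,305:385]=1
box(W,sub&(z>30),"imp"); 
box(W,sub&(z>12)&(z<25),"rim"); P=W[sub&(z>90)]; print(P.round())
E
```

```text
imp [ 528. -247.   72.]
hub [ 528. -251.  100.]
tray [ 673. -272.    1.]
stand [514. 132.  26.]
bottle [679. -34. 133.]
beaker [642. 240.   3.]
cal [452. 278.  12.]
red [374. -43.  24.]
shelf [751.  21. 391.]
shelf2 [817. 369. 405.]
upr [873. 564.  47.]
stand>60 187 [462.  94.  61.] [585. 175. 108.]
stand base 1162 [441.  65.  12.] [622. 213.  30.]
[[585. 133. 104.]
 [585. 130. 103.]
 [581. 139. 107.]
 [582. 136. 102.]
 [582. 133. 103.]
 [582. 130. 102.]
 [580. 146.  94.]
 [580. 143.  97.]
 [579. 139. 103.]
 [579. 136. 103.]
 [579. 133. 101.]
 [579. 130. 100.]
 [580. 127.  99.]
 [578. 153.  88.]
 [578. 149.  93.]
 [577. 146.  96.]
 [577. 143.  98.]
 [576. 140.  99.]
 [576. 136. 104.]
 [576. 133. 103.]
 [576. 130. 102.]
 [576. 127. 103.]
 [573. 167. 100.]
 [573. 164.  99.]
 [574. 161.  94.]
 [575. 159.  93.]
 [575. 156.  92.]
 [575. 153.  90.]
 [575. 150.  88.]
 [574. 146.  98.]
 [574. 143.  96.]
 [573. 139. 101.]
 [574. 137.  95.]
 [574. 134.  95.]
 [574. 131.  93.]
 [575. 128.  89.]
 [570. 175. 104.]
 [570. 173. 101.]
 [570. 169. 103.]
 [570. 166. 104.]
 [570. 164. 101.]
 [570. 161.
[... 2086 characters left out ...]
 119.]
 [ 546. -257.  100.]
 [ 543. -257.  116.]
 [ 543. -259.  119.]
 [ 544. -263.  114.]
 [ 542. -256.  107.]
 [ 540. -255.  121.]
 [ 540. -260.  116.]
 [ 541. -263.  113.]
 [ 540. -255.   96.]
 [ 538. -254.  112.]
 [ 537. -256.  116.]
 [ 537. -258.  120.]
 [ 538. -263.  114.]
 [ 537. -254.  100.]
 [ 535. -254.  114.]
 [ 534. -256.  118.]
 [ 534. -259.  118.]
 [ 533. -252.  108.]
 [ 531. -252.  122.]
 [ 531. -255.  119.]
 [ 531. -259.  116.]
 [ 531. -252.   95.]
 [ 529. -251.  111.]
 [ 528. -253.  116.]
 [ 528. -256.  118.]
 [ 528. -258.  118.]
 [ 528. -251.  100.]
 [ 526. -251.  112.]
 [ 525. -253.  117.]
 [ 525. -256.  116.]
 [ 525. -251.   96.]
 [ 524. -252.  104.]
 [ 524. -255.  106.]]
```

View pics/top1.png

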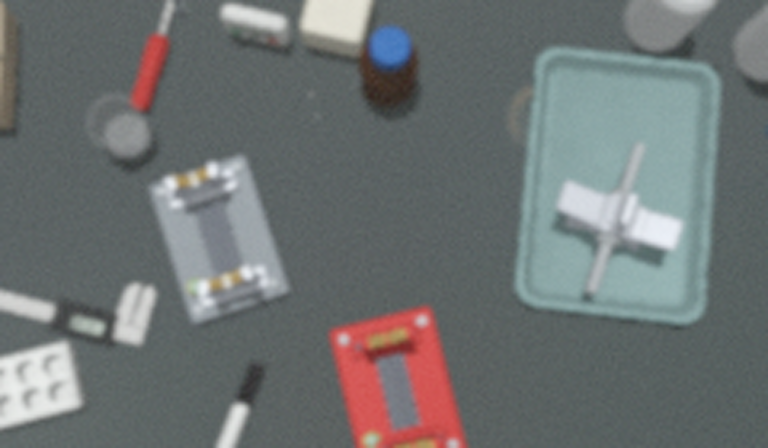

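View pics/scene1.png

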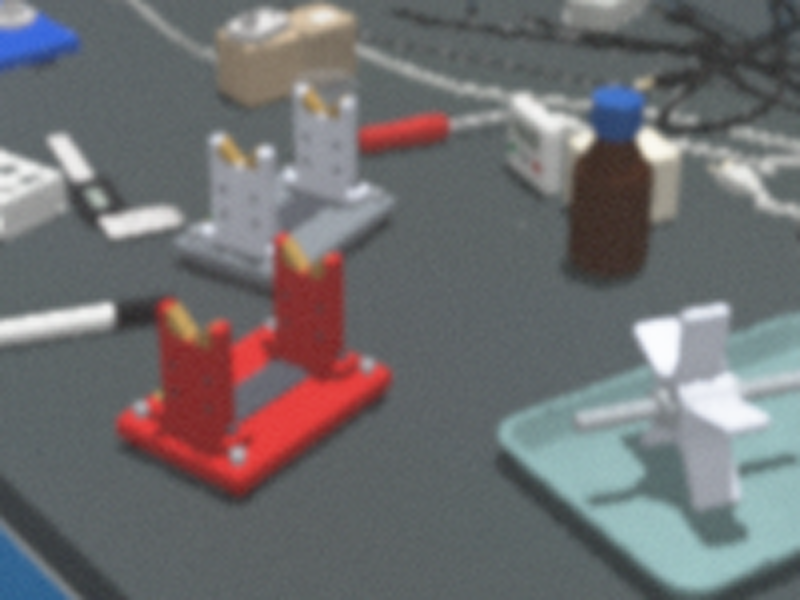

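```bash
python3 - <<'E'
from h import *
W=np.load("Wt.npy"); Ws=np.load("Ws.npy")
def fit(P):
    c=np.median(P,0); d=np.linalg.svd(P-P.mean(0))[2][0]; return P.mean(0).round(1),(P.min(0).round(1),P.max(0).round(1)),(np.degrees(np.arctan2(d[1],d[0]))%180).round(1),len(P)
for n,A in(("top",W),("scene",Ws)):
    P=A.reshape(-1,3); P=P[~np.isnan(P[:,0])]
    m=(abs(P[:,0]-537)<130)&(abs(P[:,1]+257)<90)
    b=P[m&(P[:,2]>112)&(P[:,2]<130)&(abs(P[:,0]-537)<40)]; print(n,"blade",fit(b))
    # rod: points at z 50..70 , |along|>30
    d=np.array([np.cos(np.radians(18)),np.sin(np.radians(18))]); q=P[:,:2]-[537,-258]
    s=q@d; l=q@[-d[1],d[0]]
    r=P[m&(abs(s)>30)&(abs(s)<90)&(abs(l)<15)&(P[:,2]>45)&(P[:,2]<75)]; print(n,"rod",fit(r)); 
    for sg in(1,-1):
        k=r[(sg*(r[:,:2]-[537,-258])@d)>0]; print(k.mean(0).round(1),len(k), (((k[:,:2]-[537,-258])@d)*sg).max().round(1))
    # stand
    S=P[(abs(P[:,0]-523)<85)&(abs(P[:,1]-135)<75)]
    t=S[(S[:,2]>84)&(S[:,2]<112)]; print(n,"stand top",fit(t))
    ss=(t[:,:2]-[523,135])@d
    for sg in(1,-1):
        k=t[sg*ss>0]; print("upr",fit(k))
    bs=S[(S[:,2]>16)&(S[:,2]<26)]; rr=cv2.minAreaRect(bs[:,:2].astype(np.float32)); print("base",rr)
E
```

```text
top blade (array([ 537.6, -257.9,  116.8]), (array([ 525.4, -265.7,  112.1]), array([ 549.3, -250.8,  122.3])), np.float64(157.8), 29)
  return _methods._mean(a, axis=axis, dtype=dtype,
  ret = um.true_divide(
<stdin>:4: RuntimeWarning: Mean of empty slice.
Traceback (most recent call last):
ValueError: zero-size array to reduction operation minimum which has no identity
```

>>> servo_tool(rows=[0, 0, 0, 0, 0, 0])

```text
t: 1.53
tcp_pos: [205.2, 643.1, 226.6]
eef_rot: [-154.2, 90.0, 98.2]
contact_force: [-0.3, -0.2, 0.4]
width: 87.7
```

```bash
python3 - <<'E'
from h import *
W=np.load("Wt.npy"); Ws=np.load("Ws.npy")
def fit(P):
    if len(P)<3: return None
    c=np.median(P,0); d=np.linalg.svd(P-P.mean(0))[2][0]; return P.mean(0).round(1),(P.min(0).round(1),P.max(0).round(1)),(np.degrees(np.arctan2(d[1],d[0]))%180).round(1),len(P)
for n,A in(("top",W),("scene",Ws)):
    P=A.reshape(-1,3); P=P[~np.isnan(P[:,0])]
    m=(abs(P[:,0]-537)<130)&(abs(P[:,1]+257)<90)
    b=P[m&(P[:,2]>112)&(P[:,2]<130)&(abs(P[:,0]-537)<40)]; print(n,"blade",fit(b))
    a=np.radians(-19);d=np.array([np.cos(a),np.sin(a)]); q=P[:,:2]-[537,-258]
    s=q@d; l=q@[-d[1],d[0]]
    r=P[m&(abs(s)>30)&(abs(s)<90)&(abs(l)<15)&(P[:,2]>50)&(P[:,2]<75)]; print(n,"rod",fit(r)); 
    for sg in(1,-1):
        k=r[(sg*(r[:,:2]-[537,-258])@d)>0]; print(k.mean(0).round(1),len(k), (((k[:,:2]-[537,-258])@d)*sg).max().round(1))
    S=P[(abs(P[:,0]-523)<85)&(abs(P[:,1]-135)<75)]
    t=S[(S[:,2]>84)&(S[:,2]<112)]; print(n,"stand top",fit(t))
    a=np.radians(17);d=np.array([np.cos(a),np.sin(a)])
    ss=(t[:,:2]-[523,135])@d
    for sg in(1,-1):
        k=t[sg*ss>0]; print("upr",fit(k))
        k=k[(k[:,2]<90.5)]; print(" low",fit(k))
    bs=S[(S[:,2]>16)&(S[:,2]<26)]; rr=cv2.minAreaRect(bs[:,:2].astype(np.float32)); print("base",rr)
E
```

```text
top blade (array([ 537.6, -257.9,  116.8]), (array([ 525.4, -265.7,  112.1]), array([ 549.3, -250.8,  122.3])), np.float64(157.8), 29)
top rod (array([ 536.8, -257.4,   60.5]), (array([ 464.2, -287.7,   54.3]), array([ 609.4, -226.1,   68.2])), np.float64(159.4), 114)
[ 588.  -276.6   60.1] 57 77.6
[ 485.7 -238.2   60.9] 57 77.4
top stand top (array([525.2, 135.4,  96.5]), (array([463.4,  94.1,  84.5]), array([585.2, 175.4, 108.3])), np.float64(18.5), 143)
upr (array([572.4, 151.3,  96.2]), (array([560.2, 126.8,  84.5]), array([585.2, 175.4, 106.5])), np.float64(109.5), 74)
 low (array([570.9, 150.6,  87.9]), (array([560.2, 128.5,  84.5]), array([585.2, 171.7,  90.1])), np.float64(115.5), 16)
upr (array([474.5, 118.5,  96.8]), (array([463.4,  94.1,  85.9]), array([487.4, 143.7, 108.3])), np.float64(107.6), 69)
 low (array([473.4, 117.7,  88. ]), (array([464.6,  94.1,  85.9]), array([479.6, 133.3,  89.3])), np.float64(108.1), 12)
base ((524.0570678710938, 135.2478790283203), (149.48561096191406, 103.30514526367188), 18.44816017150879)
scene blade (array([ 536.3, -257.3,  116.5]), (arr
[... 308 characters left out ...]
([519.8, 133.8,  93.9]), (array([460.6,  92.3,  84. ]), array([587.8, 178. , 105.5])), np.float64(18.8), 204)
upr (array([572.5, 151.8,  93.9]), (array([559.5, 127.7,  84.2]), array([587.8, 178. , 105.5])), np.float64(109.2), 95)
 low (array([572.6, 149.6,  87.6]), (array([560.5, 128.1,  84.2]), array([586.6, 178. ,  90.3])), np.float64(110.7), 36)
upr (array([473.9, 118.1,  93.8]), (array([460.6,  92.3,  84. ]), array([490.4, 146. , 104.4])), np.float64(109.9), 109)
 low (array([473.5, 116. ,  87.5]), (array([462.9,  93.9,  84. ]), array([490.4, 142.9,  90.4])), np.float64(111.9), 37)
base ((522.3516845703125, 134.87908935546875), (147.21873474121094, 103.7247314453125), 18.401281356811523)
```

```bash
cat >> h.py <<'E'
import json,os
def getcmd():
    d=json.load(open("cmd.json")); return np.array(d["p"]),np.array(d["R"])
def setcmd(p,R): json.dump(dict(p=list(map(float,p)),R=np.asarray(R).tolist()),open("cmd.json","w"))
def Rtool(jawyaw,tilt=0,axyaw=None):
    """tool down, jaw dir at jawyaw (deg); tilt about the horizontal axis perpendicular to jaw (world axis at yaw jawyaw-90), right-handed, deg"""
    j=np.radians(jawyaw); z=np.array([np.cos(j),np.sin(j),0]); x=np.array([0,0,-1.]); y=np.cross(z,x)
    R=np.stack([x,y,z],1)
    a=np.array([np.cos(j-np.pi/2),np.sin(j-np.pi/2),0])
    return Rot.from_rotvec(np.radians(tilt)*a).as_matrix()@R
def plan(p1,R1,n=5,ease=False,maxmm=41.0,maxdeg=7.0,commit=True):
    p0,R0=getcmd(); D=(R0.T@(np.asarray(p1)-p0))/10; rv=Rot.from_matrix(R0.T@R1).as_rotvec()
    need=max(np.linalg.norm(D)*10/maxmm,np.degrees(np.linalg.norm(rv))/maxdeg)
    calls=[]; n=max(n,int(np.ceil(need)))
    ncall=int(np.ceil(n/5)); print("rows",n,"need %.2f"%need)
    f=[(i+1)/n for i in range(n)]
    k=0
    while k<n:
        p0,R0=getcmd() if k==0 else (pe,Re)
        P0,RR0=(p0,R0)
        if k==0: base=(p0,R0); D0=np.asarray(p1)-p0; rv0=Rot.from_matrix(R0.T@R1).as_rotvec()
        rows=[]
        for i in range(k,min(k+5,n)):
            pt=base[0]+D0*f[i]; Rt=base[1]@Rot.from_rotvec(rv0*f[i]).as_matrix()
            d=np.round(P0 @ RR0*0+ (RR0.T@(pt-P0))/10,2); r=np.round(Rot.from_matrix(RR0.T@Rt).as_rotvec(),3)
            rows+=[*d,*r]
        pe=P0+RR0@d*10; Re=RR0@Rot.from_rotvec(r).as_matrix()
        print([float(x)+0. for x in rows]); k+=5
    if commit: setcmd(pe,Re)
def arc(th0,th1,n,pose,settle=0):
    """pose(th)->(p,R); rows follow th0..th1 from commanded"""
    ths=[th0+(th1-th0)*(i+1)/n for i in range(n)]+[th1]*settle
    k=0; p0,R0=getcmd()
    while k<len(ths):
        rows=[]
        for th in ths[k:k+5]:
            pt,Rt=pose(th); d=np.round(R0.T@(pt-p0)/10,2); r=np.round(Rot.from_matrix(R0.T@Rt).as_rotvec(),3); rows+=[*d,*r]
        p0,R0=p0+R0@d*10,R0@Rot.from_rotvec(r).as_matrix()
        print([float(x)+0. for x in rows]); k+=5
    setcmd(p0,R0)
def chk():
    o=get_obs(); p,R=getcmd(); print("t",round(o["t"],2),"dp",(o["tcp_pos"]-p).round(1),"drot",np.degrees(Rot.from_matrix(R.T@toolR(o)).as_rotvec()).round(2),"q",o["qpos"].round(0),"F",o["contact_force"].round(1),"T",o["ft_torque"].round(3),"w",round(o["width"],1)); return o
E
python3 - <<'E'
from h import *
o=get_obs(); R=toolR(o); print(R.round(3), np.degrees(np.arctan2(R[1,2],R[0,2])))
jy=[]
Rn=Rtool(np.degrees(np.arctan2(R[1,2],R[0,2])))
setcmd([205.152,643.046,226.561],Rn); chk()
E
```

```text
[[-0.     0.953 -0.304]
 [ 0.    -0.304 -0.953]
 [-1.    -0.    -0.   ]] -107.69314276044294
t 1.53 dp [-0.  0.  0.] drot [-0.  0. -0.] q [ 89.  21.   1.  -0. -70. -17.] F [-0.3 -0.2  0.4] T [-0.003  0.014  0.012] w 87.7
```

```bash
python3 - <<'E'
from h import *
plan([480,150,230],Rtool(-109)); plan([537,-257.5,230],Rtool(-110.6))
E
```

```text
rows 14 need 13.77
[-0.02, 2.94, 2.76, 0.002, 0.0, 0.0, -0.05, 5.88, 5.52, 0.003, 0.0, 0.0, -0.07, 8.82, 8.28, 0.005, 0.0, 0.0, -0.1, 11.76, 11.03, 0.007, 0.0, 0.0, -0.12, 14.7, 13.79, 0.008, 0.0, 0.0]
[-0.03, 2.97, 2.74, 0.002, 0.0, 0.0, -0.05, 5.93, 5.47, 0.003, 0.0, 0.0, -0.08, 8.89, 8.21, 0.005, 0.0, 0.0, -0.1, 11.85, 10.94, 0.007, 0.0, 0.0, -0.13, 14.82, 13.68, 0.008, 0.0, 0.0]
[-0.02, 2.98, 2.71, 0.002, 0.0, 0.0, -0.04, 5.97, 5.42, 0.004, 0.0, 0.0, -0.07, 8.95, 8.13, 0.005, 0.0, 0.0, -0.09, 11.93, 10.84, 0.007, 0.0, 0.0]
rows 11 need 10.04
[0.0, 1.7, 3.33, 0.003, 0.0, 0.0, 0.0, 3.39, 6.67, 0.005, 0.0, 0.0, 0.0, 5.09, 10.0, 0.008, 0.0, 0.0, 0.0, 6.79, 13.34, 0.01, 0.0, 0.0, 0.0, 8.49, 16.67, 0.013, 0.0, 0.0]
[0.0, 1.74, 3.31, 0.002, 0.0, 0.0, 0.0, 3.48, 6.62, 0.005, 0.0, 0.0, 0.0, 5.22, 9.93, 0.007, 0.0, 0.0, 0.0, 6.96, 13.25, 0.01, 0.0, 0.0, 0.0, 8.7, 16.56, 0.012, 0.0, 0.0]
[0.0, 1.78, 3.29, 0.003, 0.0, 0.0]
```

>>> servo_tool(rows=[-0.02, 2.94, 2.76, 0.002, 0, 0, -0.05, 5.88, 5.52, 0.003, 0, 0, -0.07, 8.82, 8.28, 0.005, 0, 0, -0.1, 11.76, 11.03, 0.007, 0, 0, -0.12, 14.7, 13.79, 0.008, 0, 0], fingers=0.5)

```text
t: 1.95
tcp_pos: [303.8, 465.3, 227.9]
eef_rot: [165.1, 90.0, 57.0]
contact_force: [0.7, 0.1, -0.8]
width: 59.6
```

>>> servo_tool(rows=[-0.03, 2.97, 2.74, 0.002, 0.0, 0.0, -0.05, 5.93, 5.47, 0.003, 0.0, 0.0, -0.08, 8.89, 8.21, 0.005, 0.0, 0.0, -0.1, 11.85, 10.94, 0.007, 0.0, 0.0, -0.13, 14.82, 13.68, 0.008, 0.0, 0.0])

```text
t: 2.37
tcp_pos: [402.0, 289.1, 229.5]
eef_rot: [166.8, 89.9, 58.2]
contact_force: [1.6, 1.3, 0.6]
width: 44.3
```

>>> servo_tool(rows=[-0.02, 2.98, 2.71, 0.002, 0.0, 0.0, -0.04, 5.97, 5.42, 0.004, 0.0, 0.0, -0.07, 8.95, 8.13, 0.005, 0.0, 0.0, -0.09, 11.93, 10.84, 0.007, 0.0, 0.0])

```text
t: 2.7
tcp_pos: [480.6, 148.2, 230.5]
eef_rot: [145.6, 89.9, 36.6]
contact_force: [1.2, 1.4, 0.8]
width: 43.8
```

>>> servo_tool(rows=[0.0, 1.7, 3.33, 0.003, 0.0, 0.0, 0.0, 3.39, 6.67, 0.005, 0.0, 0.0, 0.0, 5.09, 10.0, 0.008, 0.0, 0.0, 0.0, 6.79, 13.34, 0.01, 0.0, 0.0, 0.0, 8.49, 16.67, 0.013, 0.0, 0.0])

```text
t: 3.12
tcp_pos: [505.9, -37.1, 230.4]
eef_rot: [122.4, 90.0, 12.6]
contact_force: [0.2, 1.3, -0.8]
width: 43.7
```

>>> servo_tool(rows=[0.0, 1.74, 3.31, 0.002, 0.0, 0.0, 0.0, 3.48, 6.62, 0.005, 0.0, 0.0, 0.0, 5.22, 9.93, 0.007, 0.0, 0.0, 0.0, 6.96, 13.25, 0.01, 0.0, 0.0, 0.0, 8.7, 16.56, 0.012, 0.0, 0.0])

```text
t: 3.53
tcp_pos: [531.8, -222.5, 230.3]
eef_rot: [103.2, 90.0, -7.3]
contact_force: [1.1, -0.0, -0.2]
width: 44.0
```

>>> servo_tool(rows=[0.0, 1.78, 3.29, 0.003, 0.0, 0.0, 0.0, 1.78, 3.29, 0.003, 0.0, 0.0])

```text
t: 3.7
tcp_pos: [537.1, -262.8, 229.3]
eef_rot: [-20.2, 89.9, -131.0]
contact_force: [0.1, 0.5, -0.5]
width: 43.6
```

```bash
python3 - <<'E'
from h import *
chk()
o=get_obs(); c=vision.camera("wrist"); save("w1",c["image"]); W,Q=wcloud(c,o)
P=W.reshape(-1,3); P=P[~np.isnan(P[:,0])]
k=P[(abs(P[:,0]-537)<60)&(abs(P[:,1]+257)<60)&(P[:,2]>108)&(P[:,2]<130)]; print(k.mean(0),k.min(0),k.max(0),cv2.minAreaRect(k[:,:2].astype(np.float32)))
E
```

```text
t 3.7 dp [ 0.1 -5.2 -0.6] drot [ 0.23 -0.08 -0.03] q [ -7.  13.  -9.   0. -68.  76.] F [ 0.1  0.5 -0.5] T [ 0.134 -0.112  0.   ] w 43.6
[ 539.52368154 -257.17321224  117.55254183] [ 524.42515345 -264.91411267  108.132112  ] [ 552.8214007  -248.67500659  119.60857687] ((538.762451171875, -256.8159484863281), (6.715580940246582, 29.573989868164062), 68.93846130371094)
```

>>> servo_tool(rows=[0, 0, 0, 0, 0, 0, 0, 0, 0, 0, 0, 0])

```text
t: 3.92
tcp_pos: [536.9, -257.1, 229.9]
eef_rot: [-117.1, 90.0, 132.3]
contact_force: [-0.3, 0.0, -0.2]
width: 44.0
```

```bash
python3 - <<'E'
from h import *
chk()
o=get_obs(); c=vision.camera("wrist"); save("w2",c["image"]); W,Q=wcloud(c,o)
P=W.reshape(-1,3); P=P[~np.isnan(P[:,0])]
k=P[(abs(P[:,0]-537)<60)&(abs(P[:,1]+257)<60)&(P[:,2]>112)&(P[:,2]<130)]; print(k.mean(0),k.min(0),k.max(0),cv2.minAreaRect(k[:,:2].astype(np.float32)))
chk()
E
```

```text
t 3.92 dp [-0.2  0.5 -0. ] drot [-0.01  0.01 -0.01] q [ -7.  13.  -9.  -0. -68.  76.] F [-0.3  0.  -0.2] T [ 0.041 -0.025 -0.   ] w 44.0
[ 539.33193254 -257.21820212  117.72095102] [ 524.06742117 -264.78581517  112.29512135] [ 552.88051447 -248.95926097  119.87093439] ((538.5933837890625, -256.54522705078125), (7.543096542358398, 29.76910400390625), 69.48053741455078)
t 3.97 dp [-0.   0.8  0.2] drot [-0.05  0.01  0.01] q [ -7.  13.  -9.  -0. -68.  76.] F [-0.6 -0.2  0.3] T [ 0.059 -0.019 -0.035] w 43.5
```

View pics/w2.png

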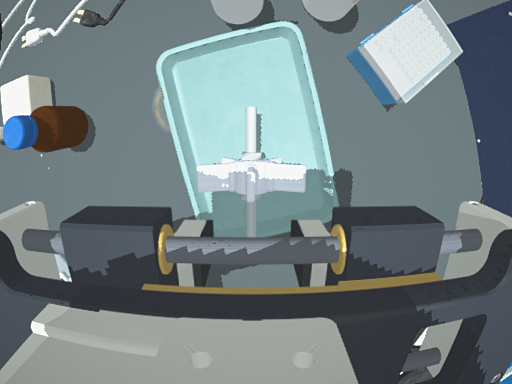

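```bash
cat >> h.py <<'E'
def ft(n):
    L=[]
    for i in range(n):
        vision.camera("top"); o=get_obs(); L.append(np.r_[o["contact_force"],o["ft_torque"]])
    L=np.array(L); print("t",round(o["t"],2),"FT mean",L.mean(0).round(3),"se",(L.std(0)/np.sqrt(n)).round(3)); return L
E
python3 - <<'E'
from h import *
ft(8)
plan([538,-257,130],Rtool(-110.6)); plan([538,-257,86],Rtool(-110.6),n=4)
E
```

```text
t 4.37 FT mean [ 0.171  0.119 -0.255  0.019 -0.017  0.016] se [0.239 0.131 0.188 0.014 0.01  0.01 ]
rows 5 need 2.44
[2.0, 0.01, -0.02, 0.0, 0.0, 0.0, 4.0, 0.03, -0.03, 0.0, 0.0, 0.0, 6.0, 0.04, -0.05, 0.0, 0.0, 0.0, 8.0, 0.06, -0.07, 0.0, 0.0, 0.0, 10.0, 0.07, -0.08, 0.0, 0.0, 0.0]
rows 4 need 1.07
[1.1, 0.0, 0.0, 0.0, 0.0, 0.0, 2.2, 0.0, 0.0, 0.0, 0.0, 0.0, 3.3, 0.0, 0.0, 0.0, 0.0, 0.0, 4.4, 0.0, 0.0, 0.0, 0.0, 0.0]
```

>>> servo_tool(rows=[2, 0.01, -0.02, 0, 0, 0, 4, 0.03, -0.03, 0, 0, 0, 6, 0.04, -0.05, 0, 0, 0, 8, 0.06, -0.07, 0, 0, 0, 10, 0.07, -0.08, 0, 0, 0])

```text
t: 4.78
tcp_pos: [538.0, -256.9, 129.2]
eef_rot: [102.9, 90.0, -7.8]
contact_force: [1.2, -0.7, 0.1]
width: 44.0
```

>>> servo_tool(rows=[1.1, 0, 0, 0, 0, 0, 2.2, 0, 0, 0, 0, 0, 3.3, 0, 0, 0, 0, 0, 4.4, 0, 0, 0, 0, 0, 4.4, 0, 0, 0, 0, 0])

```text
t: 5.2
tcp_pos: [536.9, -256.7, 83.9]
eef_rot: [-85.5, 89.8, 163.8]
contact_force: [0.0, 0.5, -0.5]
width: 43.8
```

>>> servo_tool(rows=[0, 0, 0, 0, 0, 0, 0, 0, 0, 0, 0, 0, 0, 0, 0, 0, 0, 0, 0, 0, 0, 0, 0, 0, 0, 0, 0, 0, 0, 0], fingers=0)

```text
t: 5.62
tcp_pos: [538.3, -257.1, 86.6]
eef_rot: [102.7, 89.9, -7.9]
contact_force: [-0.3, 0.9, 0.1]
width: 16.2
```

```bash
python3 - <<'E'
from h import *
chk(); c=vision.camera("wrist"); save("w3",c["image"]);chk()
E
```

```text
t 5.62 dp [ 0.4 -0.   0.6] drot [-0.    0.01  0.06] q [ -7.  20. -20.   0. -50.  76.] F [-0.3  0.9  0.1] T [-0.012 -0.016  0.018] w 16.2
t 5.67 dp [ 0.2 -0.1  0.5] drot [-0.    0.01  0.05] q [ -7.  20. -20.   0. -50.  76.] F [0.5 0.7 0.3] T [ 0.025 -0.056  0.075] w 12.1
```

View pics/w3.png

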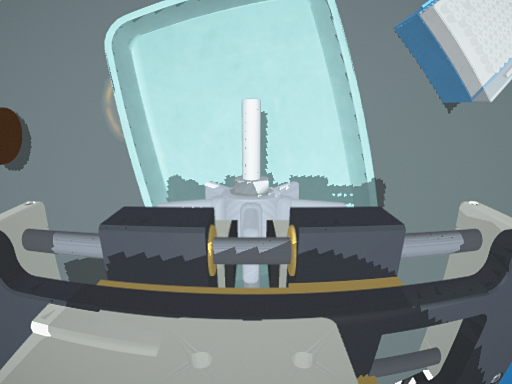

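>>> servo_tool(rows=[0, 0, 0, 0, 0, 0, 0, 0, 0, 0, 0, 0, 0, 0, 0, 0, 0, 0])

```text
t: 5.92
tcp_pos: [538.3, -257.0, 86.3]
eef_rot: [92.2, 90.0, -18.4]
contact_force: [-1.1, 0.9, 3.6]
width: 7.7
```

```bash
python3 - <<'E'
from h import *
chk(); plan([538,-257,200],Rtool(-110.6),n=5)
E
```

```text
t 5.92 dp [0.3 0.  0.4] drot [-0.01  0.    0.04] q [ -7.  20. -20.   0. -50.  76.] F [-1.1  0.9  3.6] T [ 0.283  0.014 -0.012] w 7.7
rows 5 need 2.78
[-2.28, 0.0, 0.0, 0.0, 0.0, 0.0, -4.56, 0.0, 0.0, 0.0, 0.0, 0.0, -6.84, 0.0, 0.0, 0.0, 0.0, 0.0, -9.12, 0.0, 0.0, 0.0, 0.0, 0.0, -11.4, 0.0, 0.0, 0.0, 0.0, 0.0]
```

Gripped (width 7.7 mm ≈ blade 8 mm). Lift.

>>> servo_tool(rows=[-1, 0, 0, 0, 0, 0, -3.5, 0, 0, 0, 0, 0, -6.5, 0, 0, 0, 0, 0, -9.5, 0, 0, 0, 0, 0, -11.4, 0, 0, 0, 0, 0])

```text
t: 6.33
tcp_pos: [537.6, -257.0, 202.1]
eef_rot: [169.0, 90.0, 58.4]
contact_force: [1.2, 0.3, -7.7]
width: 7.9
```

>>> servo_tool(rows=[0, 0, 0, 0, 0, 0, 0, 0, 0, 0, 0, 0, 0, 0, 0, 0, 0, 0])

```text
t: 6.58
tcp_pos: [536.2, -256.3, 197.4]
eef_rot: [-95.7, 89.7, 153.6]
contact_force: [0.3, -0.1, -9.4]
width: 8.1
```

```bash
python3 - <<'E'
from h import *
o=chk(); c=vision.camera("scene"); save("s2",c["image"],3,(230,120,430,300)); c=vision.camera("wrist"); save("w4",c["image"]);
L=ft(14); R=toolR(get_obs()); print("tool-frame T",(L.mean(0)[3:]@R).round(3), "F",(L.mean(0)[:3]@R).round(2)); np.save("ft_a.npy",L)
E
```

```text
t 6.58 dp [-1.8  0.8 -2.6] drot [ 0.04  0.03 -0.25] q [ -7.  14. -12.  -0. -64.  76.] F [ 0.3 -0.1 -9.4] T [ 0.084  0.154 -0.035] w 8.1
t 7.38 FT mean [ 1.400e-02 -1.000e-02 -8.932e+00  3.900e-02 -2.500e-02 -2.000e-03] se [0.119 0.163 0.09  0.007 0.008 0.008]
tool-frame T [0.002 0.045 0.01 ] F [8.93 0.02 0.  ]
```

View pics/s2.png

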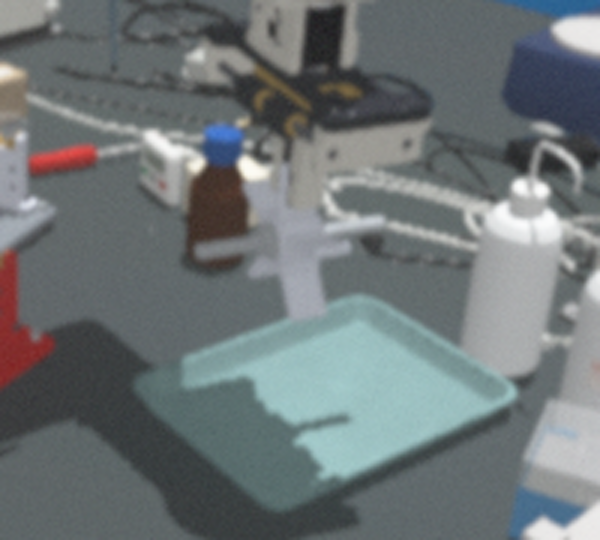

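View pics/w4.png

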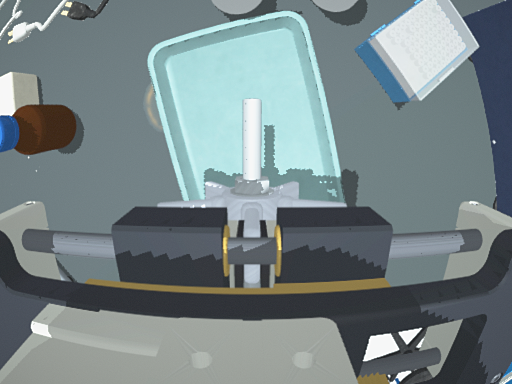

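```bash
python3 - <<'E'
from h import *
plan([523.5,135,240],Rtool(-71.5,25))
E
```

```text
rows 10 need 9.62
[-0.4, -1.52, -3.62, -0.067, -0.042, 0.015, -0.8, -3.03, -7.24, -0.134, -0.084, 0.03, -1.2, -4.55, -10.86, -0.201, -0.126, 0.045, -1.6, -6.06, -14.47, -0.269, -0.168, 0.06, -2.0, -7.58, -18.09, -0.336, -0.21, 0.074]
[-1.25, -0.2, -3.74, -0.067, -0.042, 0.015, -2.5, -0.4, -7.47, -0.134, -0.084, 0.03, -3.74, -0.6, -11.21, -0.201, -0.125, 0.045, -4.99, -0.8, -14.94, -0.268, -0.167, 0.06, -6.24, -1.0, -18.68, -0.336, -0.209, 0.075]
```

```bash
python3 - <<'E'
from h import *
# restore cmd to pre-plan
setcmd([538,-257,200],Rtool(-110.6)); plan([523.5,135,240],Rtool(-71.5,25),n=15)
E
```

```text
rows 15 need 9.62
[-0.27, -1.01, -2.41, -0.045, -0.028, 0.01, -0.53, -2.02, -4.82, -0.09, -0.056, 0.02, -0.8, -3.03, -7.24, -0.134, -0.084, 0.03, -1.07, -4.04, -9.65, -0.179, -0.112, 0.04, -1.33, -5.05, -12.06, -0.224, -0.14, 0.05]
[-0.65, -0.43, -2.51, -0.045, -0.028, 0.01, -1.3, -0.86, -5.02, -0.089, -0.056, 0.019, -1.95, -1.3, -7.53, -0.134, -0.083, 0.029, -2.6, -1.73, -10.04, -0.179, -0.111, 0.039, -3.25, -2.16, -12.55, -0.224, -0.139, 0.049]
[-1.0, 0.16, -2.43, -0.044, -0.028, 0.01, -2.0, 0.33, -4.85, -0.089, -0.056, 0.02, -3.01, 0.49, -7.28, -0.134, -0.084, 0.03, -4.01, 0.66, -9.7, -0.179, -0.112, 0.04, -5.01, 0.82, -12.13, -0.223, -0.14, 0.05]
```

>>> servo_tool(rows=[-0.27, -1.01, -2.41, -0.045, -0.028, 0.01, -0.53, -2.02, -4.82, -0.09, -0.056, 0.02, -0.8, -3.03, -7.24, -0.134, -0.084, 0.03, -1.07, -4.04, -9.65, -0.179, -0.112, 0.04, -1.33, -5.05, -12.06, -0.224, -0.14, 0.05])

```text
t: 7.8
tcp_pos: [533.1, -125.3, 213.7]
eef_rot: [13.6, 81.4, -84.0]
contact_force: [0.2, 0.5, -9.0]
width: 7.7
```

>>> servo_tool(rows=[-0.65, -0.43, -2.51, -0.045, -0.028, 0.01, -1.3, -0.86, -5.02, -0.089, -0.056, 0.019, -1.95, -1.3, -7.53, -0.134, -0.083, 0.029, -2.6, -1.73, -10.04, -0.179, -0.111, 0.039, -3.25, -2.16, -12.55, -0.224, -0.139, 0.049])

```text
t: 8.22
tcp_pos: [528.3, 5.9, 227.2]
eef_rot: [6.9, 73.2, -77.8]
contact_force: [0.2, 0.0, -8.6]
width: 7.9
```

>>> servo_tool(rows=[-1.0, 0.16, -2.43, -0.044, -0.028, 0.01, -2.0, 0.33, -4.85, -0.089, -0.056, 0.02, -3.01, 0.49, -7.28, -0.134, -0.084, 0.03, -4.01, 0.66, -9.7, -0.179, -0.112, 0.04, -5.01, 0.82, -12.13, -0.223, -0.14, 0.05])

```text
t: 8.63
tcp_pos: [523.5, 137.0, 240.4]
eef_rot: [0.3, 65.1, -71.1]
contact_force: [1.6, -0.6, -9.0]
width: 7.8
```

>>> servo_tool(rows=[0, 0, 0, 0, 0, 0, 0, 0, 0, 0, 0, 0, 0, 0, 0, 0, 0, 0])

```text
t: 8.88
tcp_pos: [523.4, 135.6, 239.8]
eef_rot: [0.1, 65.1, -71.4]
contact_force: [0.4, -0.7, -8.6]
width: 7.5
```

```bash
python3 - <<'E'
from h import *
o=chk(); 
L=ft(16); R=toolR(get_obs()); print("tool-frame T",(L.mean(0)[3:]@R).round(3), "F",(L.mean(0)[:3]@R).round(2)); np.save("ft_b.npy",L)
print(R.round(3))
chk()
plan([523.5,135,240],Rtool(-71.5,-25),n=8)
E
```

```text
t 8.88 dp [-0.1  0.6 -0.2] drot [-0.    0.07  0.02] q [ 50.  10. -26.  23. -70.  48.] F [ 0.4 -0.7 -8.6] T [ 2.708  0.942 -0.026] w 7.5
t 9.68 FT mean [ 4.100e-02  7.200e-02 -8.963e+00  2.773e+00  9.330e-01  5.000e-03] se [0.103 0.142 0.097 0.01  0.008 0.008]
tool-frame T [-0.006  2.926 -0.004] F [ 8.1   0.06 -3.84]
[[ 0.134  0.948  0.287]
 [-0.401  0.317 -0.86 ]
 [-0.906  0.     0.423]]
t 9.68 dp [ 0.1  0.  -0.1] drot [ 0.01  0.   -0.  ] q [ 50.  10. -26.  23. -70.  48.] F [ 0.5 -0.1 -9.1] T [2.771 0.967 0.016] w 7.7
rows 8 need 7.14
[0.0, 0.0, 0.0, 0.0, 0.109, 0.0, 0.0, 0.0, 0.0, 0.0, 0.218, 0.0, 0.0, 0.0, 0.0, 0.0, 0.327, 0.0, 0.0, 0.0, 0.0, 0.0, 0.436, 0.0, 0.0, 0.0, 0.0, 0.0, 0.545, 0.0]
[0.0, 0.0, 0.0, 0.0, 0.109, 0.0, 0.0, 0.0, 0.0, 0.0, 0.218, 0.0, 0.0, 0.0, 0.0, 0.0, 0.328, 0.0]
```

```bash
python3 - <<'E'
from h import *
setcmd([523.5,135,240],Rtool(-71.5,25)); plan([523.5,135,200],Rtool(-71.5,0),n=5)
E
```

```text
rows 5 need 3.57
[0.73, 0.0, -0.34, 0.0, 0.087, 0.0, 1.45, 0.0, -0.68, 0.0, 0.175, 0.0, 2.18, 0.0, -1.01, 0.0, 0.262, 0.0, 2.9, 0.0, -1.35, 0.0, 0.349, 0.0, 3.63, 0.0, -1.69, 0.0, 0.436, 0.0]
```

>>> servo_tool(rows=[0.73, 0.0, -0.34, 0.0, 0.087, 0.0, 1.45, 0.0, -0.68, 0.0, 0.175, 0.0, 2.18, 0.0, -1.01, 0.0, 0.262, 0.0, 2.9, 0.0, -1.35, 0.0, 0.349, 0.0, 3.63, 0.0, -1.69, 0.0, 0.436, 0.0])

```text
t: 10.1
tcp_pos: [523.4, 135.1, 200.2]
eef_rot: [159.1, 89.8, 87.6]
contact_force: [-0.6, -0.4, -10.2]
width: 7.8
```

>>> servo_tool(rows=[0, 0, 0, 0, 0, 0, 0, 0, 0, 0, 0, 0, 0, 0, 0, 0, 0, 0])

```text
t: 10.35
tcp_pos: [523.6, 134.3, 200.0]
eef_rot: [-8.8, 89.8, -80.4]
contact_force: [0.6, 0.4, -8.6]
width: 7.9
```

```bash
python3 - <<'E'
from h import *
o=chk(); c=vision.camera("scene"); save("s3",c["image"],4,(150,90,300,230)); print(c["shot"]); Ws=cloud(c)
R=toolR(get_obs())
L=ft(20); print("tool-frame T",(L.mean(0)[3:]@R).round(3), "F",(L.mean(0)[:3]@R).round(2)); np.save("ft_c.npy",L)
# rod fit in scene
a=np.radians(18.5);d=np.array([np.cos(a),np.sin(a)])
P=Ws.reshape(-1,3);q=P[:,:2]-[523.5,135];s=q@d;l=q@[-d[1],d[0]]
k=P[(abs(s)>32)&(abs(s)<90)&(abs(l)<15)&(P[:,2]>140)&(P[:,2]<200)]
for sg in(1,-1):
    kk=k[sg*((k[:,:2]-[523.5,135])@d)>0]; 
    if len(kk): print(len(kk),kk.mean(0).round(1),kk.min(0).round(),kk.max(0).round())
o=chk()
plan([523.5,135,128],Rtool(-71.5,0),n=5)
E
```

```text
t 10.35 dp [ 0.1 -0.7  0.1] drot [ 0.05 -0.14 -0.03] q [ 35.   9. -19.   0. -62.  73.] F [ 0.6  0.4 -8.6] T [ 0.01   0.005 -0.012] w 7.9
49
t 11.4 FT mean [-0.051 -0.065 -8.738 -0.014 -0.013  0.   ] se [0.077 0.105 0.123 0.008 0.006 0.006]
tool-frame T [-0.    -0.017  0.008] F [ 8.74 -0.07  0.02]
33 [578.6 149.6 172.6] [557. 142. 166.] [597. 157. 177.]
57 [468.  113.3 172. ] [448. 105. 165.] [492. 125. 176.]
t 11.4 dp [ 0.1 -0.  -0. ] drot [0.03 0.01 0.02] q [ 35.   9. -19.   0. -62.  73.] F [ 0.2  0.4 -8.9] T [-0.005 -0.02  -0.012] w 7.5
rows 5 need 1.76
[1.44, 0.0, 0.0, 0.0, 0.0, 0.0, 2.88, 0.0, 0.0, 0.0, 0.0, 0.0, 4.32, 0.0, 0.0, 0.0, 0.0, 0.0, 5.76, 0.0, 0.0, 0.0, 0.0, 0.0, 7.2, 0.0, 0.0, 0.0, 0.0, 0.0]
```

View pics/s3.png

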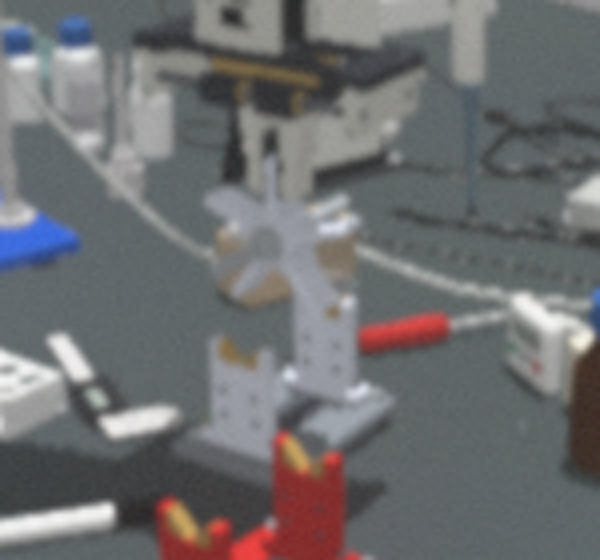

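>>> servo_tool(rows=[1.44, 0, 0, 0, 0, 0, 2.88, 0, 0, 0, 0, 0, 4.32, 0, 0, 0, 0, 0, 5.76, 0, 0, 0, 0, 0, 7.2, 0, 0, 0, 0, 0])

```text
t: 11.82
tcp_pos: [523.8, 135.0, 127.5]
eef_rot: [76.7, 89.9, 5.2]
contact_force: [-2.8, 1.7, 4.6]
width: 7.8
```

>>> servo_tool(rows=[0, 0, 0, 0, 0, 0, 0.1, 0, 0, 0, 0, 0, 0.2, 0, 0, 0, 0, 0])

```text
t: 12.07
tcp_pos: [523.9, 135.3, 126.6]
eef_rot: [78.2, 89.9, 6.7]
contact_force: [-4.8, 2.4, 1.8]
width: 8.1
```

```bash
python3 - <<'E'
from h import *
setcmd([523.5,135,126],Rtool(-71.5,0)); chk(); c=vision.camera("wrist"); save("w5",c["image"]); chk(); c=vision.camera("scene"); save("s4",c["image"],4,(150,90,300,230));chk()
E
```

```text
t 12.07 dp [0.4 0.3 0.6] drot [ 0.01 -0.01  0.06] q [ 35.  13. -24.   0. -53.  73.] F [-4.8  2.4  1.8] T [0.94  1.791 0.029] w 8.1
t 12.12 dp [0.4 0.3 0.6] drot [0.02 0.   0.07] q [ 35.  13. -24.   0. -53.  73.] F [-1.8  2.3 -3.6] T [ 0.781  1.001 -0.029] w 8.4
t 12.17 dp [0.4 0.3 0.7] drot [0.02 0.01 0.08] q [ 35.  13. -24.   0. -53.  73.] F [-2.2  2.2 -2.3] T [0.775 0.879 0.005] w 7.5
```

View pics/s4.png

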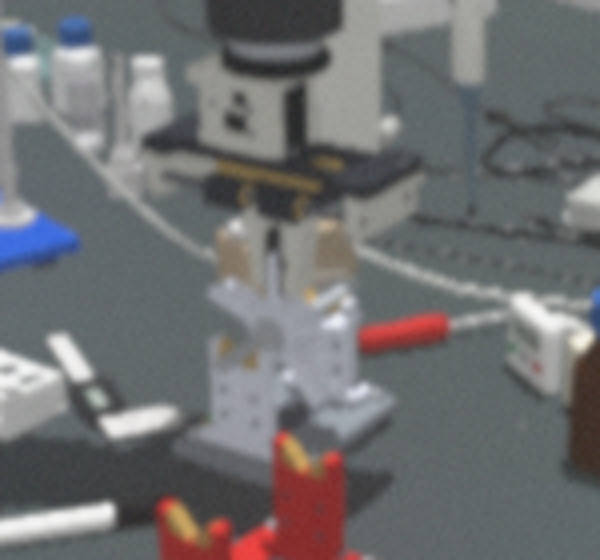

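View pics/w5.png

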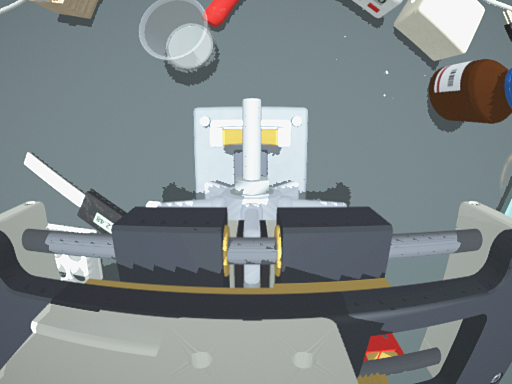

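>>> servo_tool(rows=[0, 0, -0.06, 0, 0, 0, 0.05, 0, -0.12, 0, 0, 0, 0.1, 0, -0.12, 0, 0, 0, 0.1, 0, -0.12, 0, 0, 0])

```text
t: 12.5
tcp_pos: [523.6, 136.3, 125.7]
eef_rot: [79.2, 89.9, 7.7]
contact_force: [-2.3, 1.0, 0.8]
width: 8.0
```

```bash
python3 - <<'E'
from h import *
p,R=getcmd(); setcmd(p+R@[1.0,0,-1.2],R); chk(); ft(3)
E
```

```text
t 12.5 dp [0.5 0.1 0.7] drot [ 0.02 -0.02  0.08] q [ 35.  13. -24.   0. -53.  73.] F [-2.3  1.   0.8] T [ 0.367  1.095 -0.043] w 8.0
t 12.65 FT mean [-3.619  1.248  3.471  0.377  1.205  0.006] se [0.347 0.164 0.61  0.018 0.025 0.004]
```

>>> servo_tool(rows=[0, 0, 0, 0, 0, 0, 0, 0, 0, 0, 0, 0, -1, 0, 0, 0, 0, 0, -4.5, 0, 0, 0, 0, 0, -8, 0, 0, 0, 0, 0], fingers=0.6)

```text
t: 13.07
tcp_pos: [522.5, 135.4, 205.3]
eef_rot: [-61.6, 89.8, -133.1]
contact_force: [1.5, 1.0, 0.8]
width: 35.5
```

```bash
python3 - <<'E'
from h import *
p,R=getcmd(); setcmd(p+R@[-80,0,0],R); chk(); 
for i in range(3):
    c=vision.camera("scene"); save(f"s5_{i}",c["image"],4,(170,110,270,210))
c=vision.camera("wrist"); save("w6",c["image"]);c=vision.camera("top"); save("t6",c["image"],6,(180,160,260,240)); chk()
E
```

```text
t 13.07 dp [-0.6 -0.7  0.3] drot [ 0.03 -0.09 -0.16] q [ 35.   9. -18.   0. -63.  73.] F [1.5 1.  0.8] T [ 0.006 -0.252 -0.004] w 35.5
t 13.32 dp [ 0.1 -0.   0.5] drot [0.04 0.01 0.08] q [ 35.   9. -18.   0. -63.  73.] F [-0.8 -0.1 -0.3] T [-0.106  0.005 -0.02 ] w 51.4
```

View pics/s5_0.png

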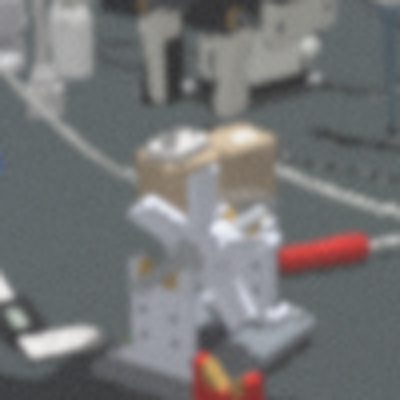

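View pics/s5_2.png

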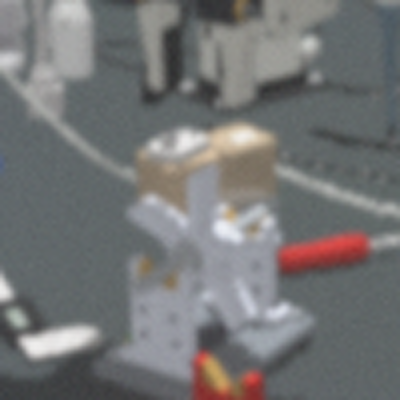

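View pics/w6.png

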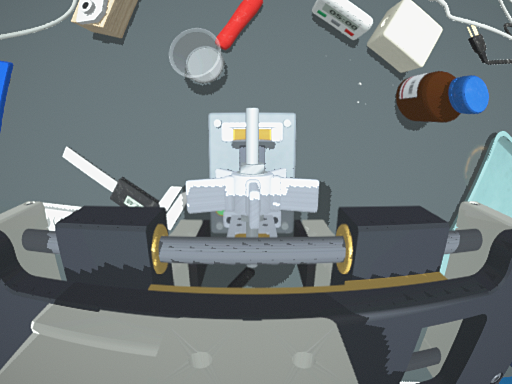

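```bash
cat >> h.py <<'E'
YA=np.radians(18.5); AX=np.array([np.cos(YA),np.sin(YA),0]); LAT=np.array([-np.sin(YA),np.cos(YA),0])
C0=np.array([523.5,135.,95.])
from scipy.optimize import least_squares
def star(P,C=C0,guess=None):
    """fit blade angle beta0 (deg, mod 72) from cloud"""
    q=P.reshape(-1,3)-C; q=q[~np.isnan(q[:,0])]
    s=q@AX; l=q@LAT; z=q[:,2]; r=np.hypot(l,z)
    m=(abs(s)<13)&(r>26)&(r<66); l,z,s=l[m],z[m],s[m]
    if m.sum()<30: return None
    def res(p,full=False):
        b0,dl,dz=p; b=np.degrees(np.arctan2(l-dl,z-dz)); rr=np.hypot(l-dl,z-dz)
        d=(b-b0+36)%72-36; perp=rr*np.sin(np.radians(abs(d)))
        e=np.minimum(abs(perp-4),np.abs(np.where(perp<4,rr-62,99)))
        return e
    g=np.arange(0,72,1.); cost=[np.minimum(res((b,0,0)),6).mean() for b in g]; b=g[int(np.argmin(cost))]
    f=least_squares(lambda p:np.r_[res(p),0.5*p[1]*3,0.5*p[2]*3],[b,0,0],loss="soft_l1",f_scale=1.5,diff_step=1e-3)
    from scipy.optimize import minimize
    f=minimize(lambda p:np.minimum(res(p),5).mean()+0.01*(p[1]**2+p[2]**2),[b,0,0],method="Nelder-Mead")
    return round(f.x[0],2),f.x[1:].round(2),round(float(f.fun),2),int(m.sum()),round(min(cost),2)
def shots():
    o=get_obs(); c=vision.camera("wrist"); Wc,_=wcloud(c,o); print("wrist",star(Wc))
    s=vision.camera("scene"); print("scene",star(cloud(s)))
    t=vision.camera("top"); print("top",star(cloud(t)))
    return c,s,t,Wc
E
python3 - <<'E'
from h import *
c,s,t,Wc=shots()
A=[cloud(s),cloud(t),Wc]
for n,W in zip(("scene","top","wrist"),A):
    q=W.reshape(-1,3)-C0; q=q[~np.isnan(q[:,0])]; ss=q@AX; l=q@LAT
    for sg in(1,-1):
        k=(sg*ss>61)&(sg*ss<77)&(abs(l)<9)&(abs(q[:,2])<12)
        if k.sum(): print(n,sg,k.sum(),"l",l[k].mean().round(2),"z max",np.percentile(q[k,2],[50,90]).round(1), "s",(sg*ss[(abs(l)<6)&(abs(q[:,2])<8)&(sg*ss>50)&(sg*ss<90)]).max().round(1))
E
```

```text
wrist (np.float64(70.41), array([1.32, 1.27]), 0.67, 3074, np.float64(1.3))
scene (np.float64(70.39), array([1.72, 1.04]), 1.25, 281, np.float64(1.56))
top (np.float64(70.52), array([-0.,  0.]), 1.44, 39, np.float64(1.48))
scene 1 10 l -0.85 z max [5.6 7. ] s 77.6
scene -1 23 l -0.07 z max [3.2 5.4] s 79.9
top -1 21 l 0.06 z max [5.1 8. ] s 78.4
wrist 1 251 l 1.26 z max [6.  7.3] s 77.6
wrist -1 20 l 1.52 z max [6.  7.6] s 77.7
```

```bash
cat >> h.py <<'E'
C1=C0+1.3*LAT+np.array([0,0,0.5])
def pose(b,r=29.3):
    u=np.cos(np.radians(b))*np.array([0,0,1])+np.sin(np.radians(b))*LAT
    return C1+r*u, Rtool(-71.5,b)
E
python3 - <<'E'
from h import *
plan(*pose(-1.6,60),n=3); plan(*pose(-1.6),n=3)
E
```

```text
rows 3 need 1.21
[1.65, 0.0, 0.05, 0.0, 0.009, 0.0, 3.3, 0.0, 0.11, 0.0, 0.019, 0.0, 4.95, 0.0, 0.16, 0.0, 0.028, 0.0]
rows 3 need 0.75
[1.02, 0.0, 0.0, 0.0, 0.0, 0.0, 2.05, 0.0, 0.0, 0.0, 0.0, 0.0, 3.07, 0.0, 0.0, 0.0, 0.0, 0.0]
```

>>> servo_tool(rows=[1.65, 0.0, 0.05, 0.0, 0.009, 0.0, 3.3, 0.0, 0.11, 0.0, 0.019, 0.0, 4.95, 0.0, 0.16, 0.0, 0.028, 0.0], fingers=0.5)

```text
t: 13.72
tcp_pos: [523.4, 134.5, 154.2]
eef_rot: [-179.0, 88.4, 109.4]
contact_force: [-0.1, -0.3, 0.2]
width: 44.6
```

>>> servo_tool(rows=[1.02, 0.0, 0.0, 0.0, 0.0, 0.0, 2.05, 0.0, 0.0, 0.0, 0.0, 0.0, 3.07, 0.0, 0.0, 0.0, 0.0, 0.0], fingers=0.2)

```text
t: 13.97
tcp_pos: [523.5, 135.4, 123.8]
eef_rot: [-179.8, 88.4, 108.7]
contact_force: [0.1, -0.0, -0.1]
width: 29.2
```

>>> servo_tool(rows=[0, 0, 0, 0, 0, 0, 0, 0, 0, 0, 0, 0, 0, 0, 0, 0, 0, 0, 0, 0, 0, 0, 0, 0], fingers=0)

```text
t: 14.3
tcp_pos: [523.9, 135.6, 125.4]
eef_rot: [176.8, 88.4, 105.3]
contact_force: [2.1, -0.9, -2.5]
width: 8.1
```

```bash
python3 - <<'E'
from h import *
chk(); ft(2)
arc(-1.6,54,9,pose,settle=1)
E
```

```text
t 14.3 dp [0.5 0.2 0.6] drot [ 0.01 -0.02  0.09] q [ 34.  13. -23.  -2. -53.  75.] F [ 2.1 -0.9 -2.5] T [-0.406 -0.494 -0.004] w 8.1
t 14.4 FT mean [ 1.226 -0.479 -1.363 -0.362 -0.472 -0.042] se [0.14  0.035 0.239 0.032 0.001 0.015]
[0.02, 0.0, -0.32, 0.0, -0.108, 0.0, 0.07, 0.0, -0.63, 0.0, -0.216, 0.0, 0.15, 0.0, -0.93, 0.0, -0.324, 0.0, 0.27, 0.0, -1.23, 0.0, -0.431, 0.0, 0.42, 0.0, -1.51, 0.0, -0.539, 0.0]
[0.02, 0.0, -0.31, 0.0, -0.108, 0.0, 0.07, 0.0, -0.62, 0.0, -0.216, 0.0, 0.15, 0.0, -0.93, 0.0, -0.324, 0.0, 0.27, 0.0, -1.22, 0.0, -0.431, 0.0, 0.27, 0.0, -1.22, 0.0, -0.431, 0.0]
```

>>> servo_tool(rows=[0.02, 0.0, -0.32, 0.0, -0.108, 0.0, 0.07, 0.0, -0.63, 0.0, -0.216, 0.0, 0.15, 0.0, -0.93, 0.0, -0.324, 0.0, 0.27, 0.0, -1.23, 0.0, -0.431, 0.0, 0.42, 0.0, -1.51, 0.0, -0.539, 0.0])

```text
t: 14.82
tcp_pos: [518.6, 150.6, 121.7]
eef_rot: [0.4, 60.5, -71.1]
contact_force: [0.7, -2.5, -7.1]
width: 7.7
```

>>> servo_tool(rows=[0.02, 0.0, -0.31, 0.0, -0.108, 0.0, 0.07, 0.0, -0.62, 0.0, -0.216, 0.0, 0.15, 0.0, -0.93, 0.0, -0.324, 0.0, 0.27, 0.0, -1.22, 0.0, -0.431, 0.0, 0.27, 0.0, -1.22, 0.0, -0.431, 0.0])

```text
t: 15.23
tcp_pos: [515.8, 160.1, 112.1]
eef_rot: [-0.2, 35.2, -71.4]
contact_force: [-1.2, 0.9, 10.5]
width: 8.2
```

```bash
python3 - <<'E'
from h import *
chk(); ft(2);c,s,t,W=shots(); save("s7",s["image"],4,(150,90,300,230)); save("w7",c["image"])
E
```

```text
t 15.23 dp [ 0.2  1.4 -0.6] drot [-0.27 -0.85  0.1 ] q [ 61.  31. -37.  40. -71.  17.] F [-1.2  0.9 10.5] T [-0.344 -0.158 -0.295] w 8.2
t 15.33 FT mean [-0.885  0.779  5.803  1.222  0.46  -0.31 ] se [0.088 0.268 0.977 0.308 0.177 0.075]
wrist (np.float64(54.21), array([1.36, 1.28]), 1.74, 1254, np.float64(2.33))
scene (np.float64(53.66), array([1.98, 1.28]), 2.46, 357, np.float64(3.04))
top (np.float64(54.52), array([-0.,  0.]), 2.32, 233, np.float64(2.61))
```

View pics/s7.png

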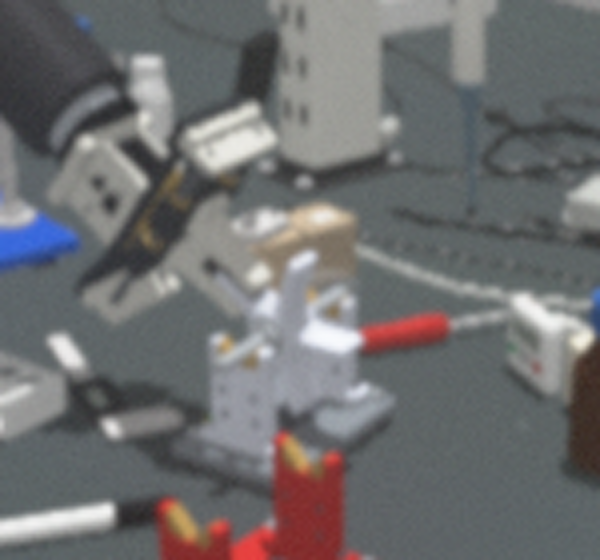

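View pics/w7.png

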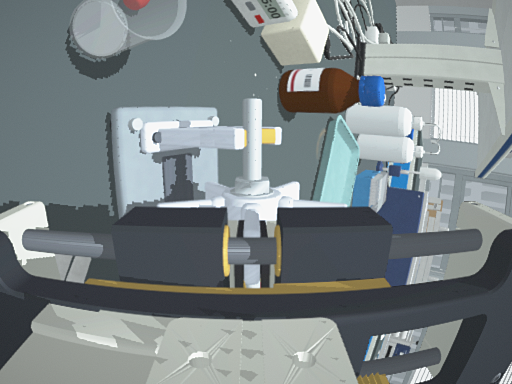

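>>> servo_tool(rows=[0, 0, 0, 0, 0, 0, 0, 0, 0, 0, 0, 0, 0, 0, 0, 0, 0, 0, 0, 0, 0, 0, 0, 0, 0, 0, 0, 0, 0, 0], fingers=0.35)

```text
t: 15.9
tcp_pos: [515.7, 158.3, 112.7]
eef_rot: [0.0, 36.0, -71.5]
contact_force: [0.2, -0.4, 1.0]
width: 29.6
```

```bash
python3 - <<'E'
from h import *
chk(); c,s,t,W=shots(); save("w8",c["image"]);chk()
E
```

```text
t 15.9 dp [ 0.1 -0.4  0. ] drot [ 0.06 -0.   -0.04] q [ 61.  31. -37.  39. -70.  17.] F [ 0.2 -0.4  1. ] T [ 2.345  0.808 -0.067] w 29.6
wrist (np.float64(43.17), array([1.46, 1.37]), 2.2, 2916, np.float64(3.13))
scene (np.float64(42.89), array([1.91, 1.26]), 2.73, 408, np.float64(3.43))
top (np.float64(43.0), array([-0.39,  0.65]), 2.27, 232, np.float64(2.56))
t 16.05 dp [ 0.1 -0.2 -0.1] drot [ 0.04 -0.01 -0.03] q [ 61.  31. -37.  39. -70.  17.] F [ 0.2 -0.2  0. ] T [ 2.367  0.844 -0.075] w 30.6
```

View pics/w8.png

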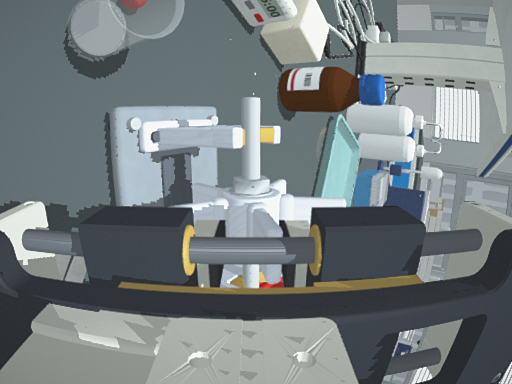

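```bash
python3 - <<'E'
from h import *
arc(54,34,10,pose)
arc(34,14,10,pose)
E
```

```text
[0.0, 0.0, 0.1, 0.0, 0.034, 0.0, 0.01, 0.0, 0.2, 0.0, 0.069, 0.0, 0.01, 0.0, 0.31, 0.0, 0.104, 0.0, 0.03, 0.0, 0.41, 0.0, 0.139, 0.0, 0.04, 0.0, 0.51, 0.0, 0.174, 0.0]
[0.0, 0.0, 0.1, 0.0, 0.035, 0.0, 0.01, 0.0, 0.2, 0.0, 0.07, 0.0, 0.02, 0.0, 0.31, 0.0, 0.105, 0.0, 0.03, 0.0, 0.41, 0.0, 0.14, 0.0, 0.05, 0.0, 0.51, 0.0, 0.175, 0.0]
[0.0, 0.0, 0.1, 0.0, 0.034, 0.0, 0.01, 0.0, 0.2, 0.0, 0.069, 0.0, 0.01, 0.0, 0.3, 0.0, 0.104, 0.0, 0.03, 0.0, 0.41, 0.0, 0.139, 0.0, 0.04, 0.0, 0.51, 0.0, 0.174, 0.0]
[0.0, 0.0, 0.1, 0.0, 0.035, 0.0, 0.01, 0.0, 0.2, 0.0, 0.07, 0.0, 0.02, 0.0, 0.3, 0.0, 0.105, 0.0, 0.03, 0.0, 0.4, 0.0, 0.14, 0.0, 0.05, 0.0, 0.51, 0.0, 0.175, 0.0]
```

>>> servo_tool(rows=[0.0, 0.0, 0.1, 0.0, 0.034, 0.0, 0.01, 0.0, 0.2, 0.0, 0.069, 0.0, 0.01, 0.0, 0.31, 0.0, 0.104, 0.0, 0.03, 0.0, 0.41, 0.0, 0.139, 0.0, 0.04, 0.0, 0.51, 0.0, 0.174, 0.0])

```text
t: 16.47
tcp_pos: [516.8, 155.4, 117.1]
eef_rot: [0.1, 46.2, -71.5]
contact_force: [0.5, 0.3, 0.4]
width: 30.9
```

>>> servo_tool(rows=[0.0, 0.0, 0.1, 0.0, 0.035, 0.0, 0.01, 0.0, 0.2, 0.0, 0.07, 0.0, 0.02, 0.0, 0.31, 0.0, 0.105, 0.0, 0.03, 0.0, 0.41, 0.0, 0.14, 0.0, 0.05, 0.0, 0.51, 0.0, 0.175, 0.0])

```text
t: 16.88
tcp_pos: [518.1, 151.6, 120.2]
eef_rot: [0.1, 56.2, -71.4]
contact_force: [1.0, 0.0, -0.1]
width: 30.7
```

```bash
python3 - <<'E'
from h import *
chk(); 
o=get_obs(); c=vision.camera("wrist"); Wc,_=wcloud(c,o); print(star(Wc)); s=vision.camera("scene"); print(star(cloud(s))); save("w9",c["image"])
E
```

```text
t 16.88 dp [-2.7  8.7 -3.7] drot [  0.07 -19.78   0.06] q [ 54.  20. -36.  32. -59.  31.] F [ 1.   0.  -0.1] T [1.583 0.506 0.011] w 30.7
(np.float64(22.61), array([1.35, 1.28]), 2.15, 2996, np.float64(3.06))
(np.float64(20.09), array([-0.14,  0.44]), 2.97, 371, np.float64(3.39))
```

View pics/w9.png

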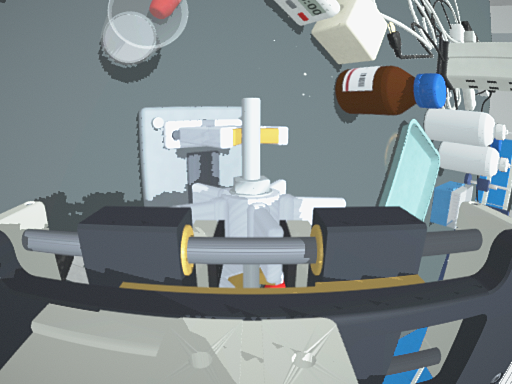

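>>> servo_tool(rows=[0.0, 0.0, 0.1, 0.0, 0.034, 0.0, 0.01, 0.0, 0.2, 0.0, 0.069, 0.0, 0.01, 0.0, 0.3, 0.0, 0.104, 0.0, 0.03, 0.0, 0.41, 0.0, 0.139, 0.0, 0.04, 0.0, 0.51, 0.0, 0.174, 0.0])

```text
t: 17.4
tcp_pos: [519.5, 147.6, 122.3]
eef_rot: [0.1, 66.1, -71.4]
contact_force: [0.8, -0.5, -0.4]
width: 30.9
```

```bash
python3 - <<'E'
from h import *
o=get_obs(); c=vision.camera("wrist"); Wc,_=wcloud(c,o); print(star(Wc)); s=vision.camera("scene"); print(star(cloud(s))); save("w10",c["image"])
E
```

```text
(np.float64(13.2), array([1.35, 1.33]), 2.17, 2974, np.float64(3.09))
(np.float64(12.08), array([0.83, 0.99]), 2.96, 366, np.float64(3.41))
```

>>> servo_tool(rows=[0.0, 0.0, 0.1, 0.0, 0.035, 0.0, 0.01, 0.0, 0.2, 0.0, 0.07, 0.0, 0.02, 0.0, 0.3, 0.0, 0.105, 0.0, 0.03, 0.0, 0.4, 0.0, 0.14, 0.0, 0.05, 0.0, 0.51, 0.0, 0.175, 0.0])

```text
t: 17.92
tcp_pos: [520.9, 143.0, 123.7]
eef_rot: [0.0, 76.0, -71.5]
contact_force: [-0.2, 0.5, -0.8]
width: 30.7
```

```bash
python3 - <<'E'
from h import *
o=chk(); c=vision.camera("wrist"); Wc,_=wcloud(c,o); print(star(Wc)); s=vision.camera("scene"); print(star(cloud(s))); save("w11",c["image"])
E
```

```text
t 17.92 dp [-0.   0.1 -0.3] drot [ 0.01 -0.   -0.  ] q [ 45.  14. -31.  16. -52.  53.] F [-0.2  0.5 -0.8] T [0.67  0.259 0.008] w 30.7
(np.float64(3.47), array([1.33, 1.28]), 2.16, 2980, np.float64(3.02))
(np.float64(3.16), array([1.29, 1.03]), 2.86, 373, np.float64(3.37))
```

View pics/w11.png

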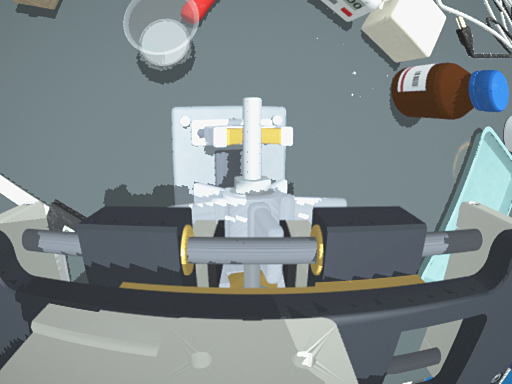

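```bash
python3 - <<'E'
from h import *
arc(14,6,5,pose)
arc(6,-2,5,pose)
E
```

```text
[0.0, 0.0, 0.08, 0.0, 0.028, 0.0, 0.0, 0.0, 0.16, 0.0, 0.056, 0.0, 0.01, 0.0, 0.24, 0.0, 0.083, 0.0, 0.02, 0.0, 0.32, 0.0, 0.111, 0.0, 0.03, 0.0, 0.4, 0.0, 0.139, 0.0]
[0.0, 0.0, 0.08, 0.0, 0.028, 0.0, 0.0, 0.0, 0.17, 0.0, 0.056, 0.0, 0.01, 0.0, 0.25, 0.0, 0.084, 0.0, 0.01, 0.0, 0.33, 0.0, 0.112, 0.0, 0.02, 0.0, 0.41, 0.0, 0.14, 0.0]
```

>>> servo_tool(rows=[0.0, 0.0, 0.08, 0.0, 0.028, 0.0, 0.0, 0.0, 0.16, 0.0, 0.056, 0.0, 0.01, 0.0, 0.24, 0.0, 0.083, 0.0, 0.02, 0.0, 0.32, 0.0, 0.111, 0.0, 0.03, 0.0, 0.4, 0.0, 0.139, 0.0])

```text
t: 18.43
tcp_pos: [522.0, 139.2, 124.2]
eef_rot: [-0.4, 83.9, -71.9]
contact_force: [-0.3, -0.5, -0.1]
width: 30.6
```

```bash
python3 - <<'E'
from h import *
o=get_obs(); c=vision.camera("wrist"); Wc,_=wcloud(c,o); print(star(Wc)); save("w12",c["image"])
E
```

```text
(np.float64(70.26), array([1.3 , 1.32]), 2.3, 2938, np.float64(3.12))
```

>>> servo_tool(rows=[0.0, 0.0, 0.08, 0.0, 0.028, 0.0, 0.0, 0.0, 0.17, 0.0, 0.056, 0.0, 0.01, 0.0, 0.25, 0.0, 0.084, 0.0, 0.01, 0.0, 0.33, 0.0, 0.112, 0.0, 0.02, 0.0, 0.41, 0.0, 0.14, 0.0])

```text
t: 18.9
tcp_pos: [523.2, 135.2, 124.4]
eef_rot: [-178.2, 88.1, 110.3]
contact_force: [-0.6, 0.5, -0.2]
width: 30.8
```

```bash
python3 - <<'E'
from h import *
o=get_obs(); c=vision.camera("wrist"); Wc,_=wcloud(c,o); print(star(Wc)); s=vision.camera("scene"); print(star(cloud(s))); save("w13",c["image"])
E
```

```text
(np.float64(70.21), array([1.22, 1.31]), 2.49, 2740, np.float64(3.25))
(np.float64(70.54), array([1.72, 0.89]), 2.58, 390, np.float64(3.14))
```

View pics/w13.png

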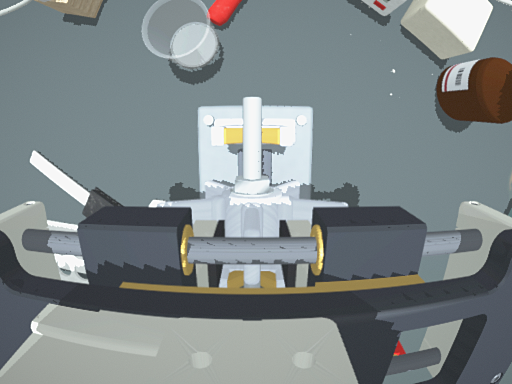

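```bash
python3 - <<'E'
from h import *
arc(-2,-50,10,pose,settle=0)
E
```

```text
[0.02, 0.0, 0.25, 0.0, 0.084, 0.0, 0.05, 0.0, 0.49, 0.0, 0.167, 0.0, 0.1, 0.0, 0.73, 0.0, 0.251, 0.0, 0.17, 0.0, 0.96, 0.0, 0.335, 0.0, 0.26, 0.0, 1.19, 0.0, 0.419, 0.0]
[0.01, 0.0, 0.25, 0.0, 0.084, 0.0, 0.04, 0.0, 0.49, 0.0, 0.167, 0.0, 0.09, 0.0, 0.73, 0.0, 0.251, 0.0, 0.16, 0.0, 0.97, 0.0, 0.335, 0.0, 0.25, 0.0, 1.19, 0.0, 0.419, 0.0]
```

>>> servo_tool(rows=[0.02, 0.0, 0.25, 0.0, 0.084, 0.0, 0.05, 0.0, 0.49, 0.0, 0.167, 0.0, 0.1, 0.0, 0.73, 0.0, 0.251, 0.0, 0.17, 0.0, 0.96, 0.0, 0.335, 0.0, 0.26, 0.0, 1.19, 0.0, 0.419, 0.0])

```text
t: 19.42
tcp_pos: [527.3, 124.4, 122.0]
eef_rot: [180.0, 63.9, 108.5]
contact_force: [0.7, -0.2, -1.2]
width: 30.8
```

>>> servo_tool(rows=[0.01, 0.0, 0.25, 0.0, 0.084, 0.0, 0.04, 0.0, 0.49, 0.0, 0.167, 0.0, 0.09, 0.0, 0.73, 0.0, 0.251, 0.0, 0.16, 0.0, 0.97, 0.0, 0.335, 0.0, 0.25, 0.0, 1.19, 0.0, 0.419, 0.0])

```text
t: 19.83
tcp_pos: [529.9, 114.6, 114.0]
eef_rot: [-179.8, 39.9, 108.6]
contact_force: [0.2, 1.1, 0.6]
width: 30.8
```

```bash
python3 - <<'E'
from h import *
o=chk(); c=vision.camera("wrist"); Wc,_=wcloud(c,o); print(star(Wc)); save("w14",c["image"]); s=vision.camera("scene"); print(star(cloud(s)));save("s14",s["image"],4,(150,90,300,230))
E
```

```text
t 19.83 dp [-0.3 -0.4 -0.4] drot [ 0.11  0.11 -0.09] q [ -2.  31.  -1. -46. -84. 127.] F [0.2 1.1 0.6] T [-2.179 -0.818  0.   ] w 30.8
(np.float64(32.78), array([1.34, 1.11]), 2.1, 3048, np.float64(2.73))
(np.float64(27.49), array([1.97, 0.94]), 1.94, 311, np.float64(2.43))
```

View pics/w14.png

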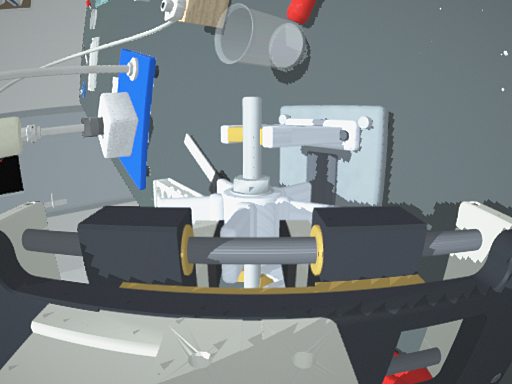

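View pics/s14.png

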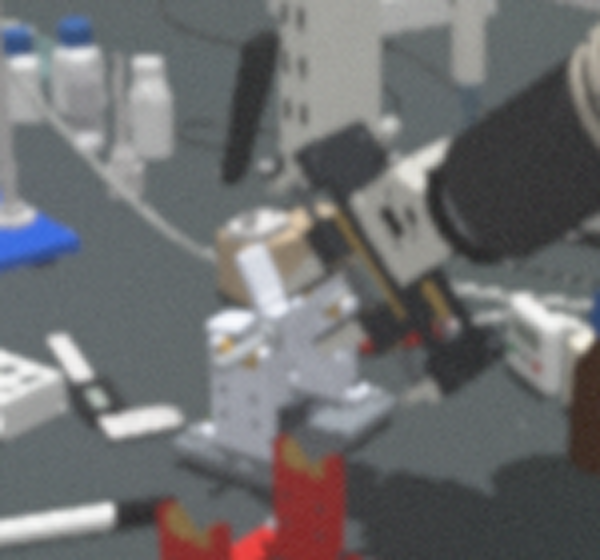

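```bash
python3 - <<'E'
from h import *
p100=lambda b:pose(b,90)
plan(*pose(-50,90),n=3); arc(-50,32,13,p100); plan(*pose(32),n=4,commit=False)
E
```

```text
rows 3 need 1.48
[-2.02, 0.0, 0.0, 0.0, 0.0, 0.0, -4.05, 0.0, 0.0, 0.0, 0.0, 0.0, -6.07, 0.0, 0.0, 0.0, 0.0, 0.0]
[0.05, 0.0, -0.99, 0.0, -0.11, 0.0, 0.22, 0.0, -1.96, 0.0, -0.221, 0.0, 0.49, 0.0, -2.92, 0.0, -0.331, 0.0, 0.86, 0.0, -3.83, 0.0, -0.441, 0.0, 1.33, 0.0, -4.71, 0.0, -0.551, 0.0]
[0.06, 0.0, -0.99, 0.0, -0.11, 0.0, 0.22, 0.0, -1.96, 0.0, -0.22, 0.0, 0.49, 0.0, -2.92, 0.0, -0.33, 0.0, 0.86, 0.0, -3.83, 0.0, -0.44, 0.0, 1.33, 0.0, -4.7, 0.0, -0.55, 0.0]
[0.05, 0.0, -0.99, 0.0, -0.11, 0.0, 0.22, 0.0, -1.97, 0.0, -0.22, 0.0, 0.48, 0.0, -2.92, 0.0, -0.331, 0.0]
rows 4 need 1.48
[1.52, 0.0, 0.0, 0.0, 0.0, 0.0, 3.04, 0.0, 0.0, 0.0, 0.0, 0.0, 4.56, 0.0, -0.01, 0.0, 0.0, 0.0, 6.07, 0.0, -0.01, 0.0, 0.0, 0.0]
```

>>> servo_tool(rows=[-2.02, 0.0, 0.0, 0.0, 0.0, 0.0, -4.05, 0.0, 0.0, 0.0, 0.0, 0.0, -6.07, 0.0, 0.0, 0.0, 0.0, 0.0], fingers=0.4)

```text
t: 20.18
tcp_pos: [544.3, 70.6, 153.1]
eef_rot: [-179.7, 40.2, 108.7]
contact_force: [-0.5, 0.4, 0.5]
width: 35.0
```

```bash
python3 - <<'E'
from h import *
o=get_obs(); c=vision.camera("wrist"); Wc,_=wcloud(c,o); print(star(Wc)); s=vision.camera("scene"); print(star(cloud(s)));t=vision.camera("top"); print(star(cloud(t)))
E
```

```text
(np.float64(28.16), array([1.32, 0.9 ]), 0.59, 3542, np.float64(0.76))
(np.float64(27.78), array([ 1.22, -0.52]), 1.51, 270, np.float64(1.66))
(np.float64(28.08), array([0.15, 0.14]), 1.16, 278, np.float64(1.17))
```

>>> servo_tool(rows=[0.05, 0.0, -0.99, 0.0, -0.11, 0.0, 0.22, 0.0, -1.96, 0.0, -0.221, 0.0, 0.49, 0.0, -2.92, 0.0, -0.331, 0.0, 0.86, 0.0, -3.83, 0.0, -0.441, 0.0, 1.33, 0.0, -4.71, 0.0, -0.551, 0.0])

```text
t: 20.75
tcp_pos: [532.7, 110.3, 182.1]
eef_rot: [179.2, 71.9, 107.7]
contact_force: [-0.3, 0.3, -0.4]
width: 35.1
```

>>> servo_tool(rows=[0.06, 0.0, -0.99, 0.0, -0.11, 0.0, 0.22, 0.0, -1.96, 0.0, -0.22, 0.0, 0.49, 0.0, -2.92, 0.0, -0.33, 0.0, 0.86, 0.0, -3.83, 0.0, -0.44, 0.0, 1.33, 0.0, -4.7, 0.0, -0.55, 0.0])

```text
t: 21.17
tcp_pos: [516.4, 158.2, 184.6]
eef_rot: [1.7, 76.7, -69.7]
contact_force: [1.1, 0.2, -1.1]
width: 34.9
```

>>> servo_tool(rows=[0.05, 0.0, -0.99, 0.0, -0.11, 0.0, 0.22, 0.0, -1.97, 0.0, -0.22, 0.0, 0.48, 0.0, -2.92, 0.0, -0.331, 0.0, 0.48, 0.0, -2.92, 0.0, -0.331, 0.0])

```text
t: 21.5
tcp_pos: [506.4, 185.0, 169.4]
eef_rot: [-0.1, 57.4, -71.1]
contact_force: [-0.1, -0.1, -0.2]
width: 35.0
```

```bash
python3 - <<'E'
from h import *
o=chk(); c=vision.camera("wrist"); Wc,_=wcloud(c,o); print(star(Wc)); s=vision.camera("scene"); print(star(cloud(s)));save("s15",s["image"],4,(150,90,300,230))
E
```

```text
t 21.5 dp [-1.6  3.5 -2.5] drot [-0.41 -0.6   0.19] q [ 58.  17. -31.  27. -66.  35.] F [-0.1 -0.1 -0.2] T [ 1.614  0.608 -0.036] w 35.0
(np.float64(28.11), array([1.53, 1.29]), 0.68, 3611, np.float64(1.75))
(np.float64(28.15), array([1.83, 1.  ]), 1.25, 267, np.float64(1.64))
```

View pics/s15.png

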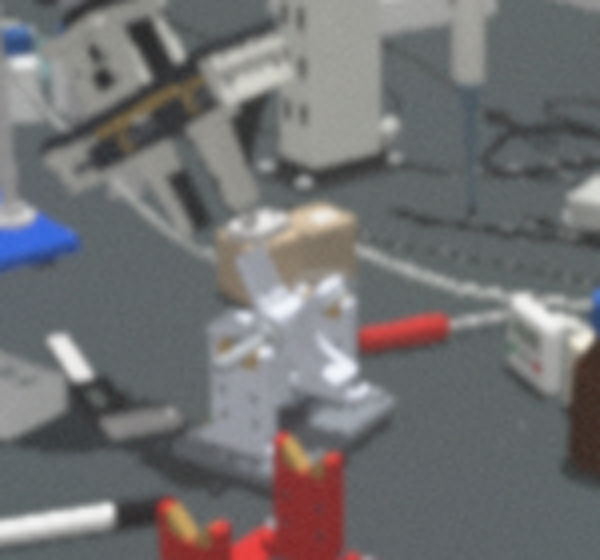

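```bash
python3 - <<'E'
from h import *
plan(*pose(28.1),n=4); arc(28.1,-12,9,pose,settle=1)
E
```

```text
rows 4 need 1.48
[1.52, 0.0, 0.05, 0.0, 0.017, 0.0, 3.04, 0.0, 0.1, 0.0, 0.034, 0.0, 4.56, 0.0, 0.14, 0.0, 0.051, 0.0, 6.08, 0.0, 0.19, 0.0, 0.069, 0.0]
[0.01, 0.0, 0.23, 0.0, 0.077, 0.0, 0.04, 0.0, 0.46, 0.0, 0.155, 0.0, 0.08, 0.0, 0.68, 0.0, 0.233, 0.0, 0.14, 0.0, 0.9, 0.0, 0.311, 0.0, 0.22, 0.0, 1.11, 0.0, 0.388, 0.0]
[0.01, 0.0, 0.23, 0.0, 0.078, 0.0, 0.03, 0.0, 0.46, 0.0, 0.156, 0.0, 0.08, 0.0, 0.68, 0.0, 0.234, 0.0, 0.14, 0.0, 0.9, 0.0, 0.311, 0.0, 0.14, 0.0, 0.9, 0.0, 0.311, 0.0]
```

>>> servo_tool(rows=[1.52, 0.0, 0.05, 0.0, 0.017, 0.0, 3.04, 0.0, 0.1, 0.0, 0.034, 0.0, 4.56, 0.0, 0.14, 0.0, 0.051, 0.0, 6.08, 0.0, 0.19, 0.0, 0.069, 0.0], fingers=0.35)

```text
t: 21.93
tcp_pos: [518.9, 149.2, 121.4]
eef_rot: [0.3, 62.1, -71.2]
contact_force: [0.8, 0.2, 0.0]
width: 30.4
```

>>> servo_tool(rows=[0.01, 0.0, 0.23, 0.0, 0.077, 0.0, 0.04, 0.0, 0.46, 0.0, 0.155, 0.0, 0.08, 0.0, 0.68, 0.0, 0.233, 0.0, 0.14, 0.0, 0.9, 0.0, 0.311, 0.0, 0.22, 0.0, 1.11, 0.0, 0.388, 0.0])

```text
t: 22.35
tcp_pos: [522.5, 139.4, 126.0]
eef_rot: [3.0, 84.5, -68.5]
contact_force: [-0.7, 0.4, -0.4]
width: 30.6
```

>>> servo_tool(rows=[0.01, 0.0, 0.23, 0.0, 0.078, 0.0, 0.03, 0.0, 0.46, 0.0, 0.156, 0.0, 0.08, 0.0, 0.68, 0.0, 0.234, 0.0, 0.14, 0.0, 0.9, 0.0, 0.311, 0.0, 0.14, 0.0, 0.9, 0.0, 0.311, 0.0])

```text
t: 22.77
tcp_pos: [526.5, 128.9, 125.4]
eef_rot: [178.8, 77.7, 107.0]
contact_force: [-0.1, 0.8, 1.4]
width: 30.5
```

```bash
python3 - <<'E'
from h import *
o=chk(); c=vision.camera("wrist"); Wc,_=wcloud(c,o); print(star(Wc)); s=vision.camera("scene"); print(star(cloud(s)));save("w16",c["image"])
for a in (-12,-2,6,14): arc(a,{-12:-2,-2:6,6:14,14:22}[a],5,pose)
E
```

```text
t 22.77 dp [ 1.4 -1.6  1.2] drot [0.23 0.29 0.31] q [ 25.  15. -17. -14. -57.  91.] F [-0.1  0.8  1.4] T [-0.293 -0.042 -0.065] w 30.5
(np.float64(69.38), array([1.31, 1.21]), 2.18, 2862, np.float64(2.89))
(np.float64(69.68), array([ 1.05, -0.46]), 2.39, 367, np.float64(2.74))
[0.0, 0.0, -0.1, 0.0, -0.034, 0.0, 0.01, 0.0, -0.21, 0.0, -0.069, 0.0, 0.01, 0.0, -0.31, 0.0, -0.104, 0.0, 0.03, 0.0, -0.41, 0.0, -0.139, 0.0, 0.04, 0.0, -0.51, 0.0, -0.174, 0.0]
[0.0, 0.0, -0.08, 0.0, -0.028, 0.0, 0.01, 0.0, -0.16, 0.0, -0.056, 0.0, 0.01, 0.0, -0.25, 0.0, -0.084, 0.0, 0.02, 0.0, -0.33, 0.0, -0.112, 0.0, 0.03, 0.0, -0.41, 0.0, -0.14, 0.0]
[0.0, 0.0, -0.08, 0.0, -0.028, 0.0, 0.01, 0.0, -0.16, 0.0, -0.056, 0.0, 0.01, 0.0, -0.24, 0.0, -0.083, 0.0, 0.02, 0.0, -0.32, 0.0, -0.111, 0.0, 0.03, 0.0, -0.41, 0.0, -0.139, 0.0]
[0.0, 0.0, -0.08, 0.0, -0.028, 0.0, 0.01, 0.0, -0.16, 0.0, -0.056, 0.0, 0.01, 0.0, -0.24, 0.0, -0.084, 0.0, 0.02, 0.0, -0.32, 0.0, -0.112, 0.0, 0.03, 0.0, -0.4, 0.0, -0.14, 0.0]
```

View pics/w16.png

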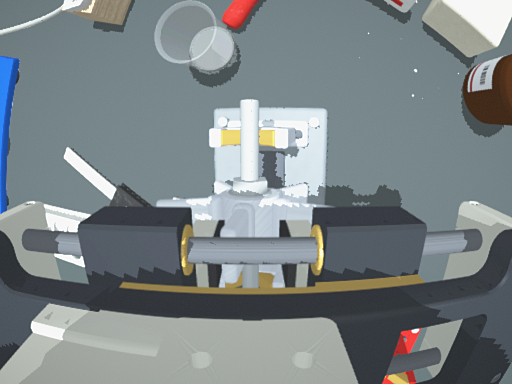

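>>> servo_tool(rows=[0.0, 0.0, -0.1, 0.0, -0.034, 0.0, 0.01, 0.0, -0.21, 0.0, -0.069, 0.0, 0.01, 0.0, -0.31, 0.0, -0.104, 0.0, 0.03, 0.0, -0.41, 0.0, -0.139, 0.0, 0.04, 0.0, -0.51, 0.0, -0.174, 0.0])

```text
t: 23.28
tcp_pos: [523.3, 136.1, 125.3]
eef_rot: [175.5, 88.2, 104.1]
contact_force: [-0.3, 0.2, -0.5]
width: 30.4
```

```bash
python3 - <<'E'
from h import *
o=get_obs(); c=vision.camera("wrist"); Wc,_=wcloud(c,o); print(star(Wc)); s=vision.camera("scene"); print(star(cloud(s)))
E
```

```text
(np.float64(9.57), array([1.49, 1.29]), 2.12, 3030, np.float64(2.91))
(np.float64(10.43), array([1.8 , 0.88]), 2.36, 375, np.float64(2.85))
```

>>> servo_tool(rows=[0.0, 0.0, -0.08, 0.0, -0.028, 0.0, 0.01, 0.0, -0.16, 0.0, -0.056, 0.0, 0.01, 0.0, -0.25, 0.0, -0.084, 0.0, 0.02, 0.0, -0.33, 0.0, -0.112, 0.0, 0.03, 0.0, -0.41, 0.0, -0.14, 0.0])

```text
t: 23.8
tcp_pos: [522.0, 139.7, 125.0]
eef_rot: [0.9, 83.9, -70.6]
contact_force: [-0.6, 0.1, -0.2]
width: 30.6
```

```bash
python3 - <<'E'
from h import *
o=get_obs(); c=vision.camera("wrist"); Wc,_=wcloud(c,o); print(star(Wc)); s=vision.camera("scene"); print(star(cloud(s)))
E
```

```text
(np.float64(15.98), array([1.47, 1.32]), 2.22, 3024, np.float64(3.03))
(np.float64(16.3), array([2.21, 0.78]), 2.38, 353, np.float64(3.01))
```

>>> servo_tool(rows=[0.0, 0.0, -0.08, 0.0, -0.028, 0.0, 0.01, 0.0, -0.16, 0.0, -0.056, 0.0, 0.01, 0.0, -0.24, 0.0, -0.083, 0.0, 0.02, 0.0, -0.32, 0.0, -0.111, 0.0, 0.03, 0.0, -0.41, 0.0, -0.139, 0.0])

```text
t: 24.32
tcp_pos: [520.9, 143.1, 124.1]
eef_rot: [0.3, 76.0, -71.3]
contact_force: [-0.0, -0.0, -0.8]
width: 30.5
```

```bash
python3 - <<'E'
from h import *
o=get_obs(); c=vision.camera("wrist"); Wc,_=wcloud(c,o); print(star(Wc)); s=vision.camera("scene"); print(star(cloud(s)));save("w17",c["image"])
E
```

```text
(np.float64(15.78), array([1.36, 1.39]), 2.46, 2776, np.float64(3.35))
(np.float64(15.72), array([1.92, 0.75]), 2.78, 364, np.float64(3.27))
```

View pics/w17.png

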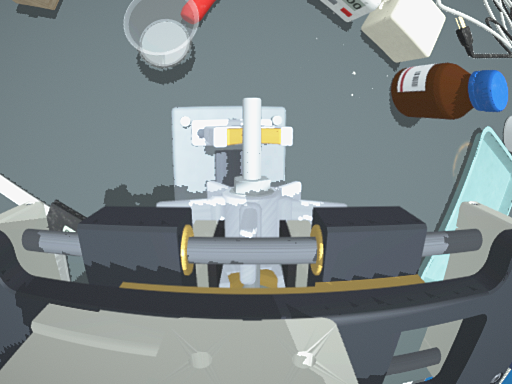

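```bash
python3 - <<'E'
from h import *
setcmd(*pose(14)); chk(); plan(*pose(15.8),n=1); arc(15.8,43,8,pose,settle=2)
E
```

```text
t 24.42 dp [-0.3  0.4 -0.3] drot [-0.05  0.01  0.01] q [ 45.  14. -31.  16. -52.  53.] F [0.6 0.1 0.6] T [ 0.689  0.204 -0.004] w 30.8
rows 1 need 0.26
[0.0, 0.0, -0.09, 0.0, -0.031, 0.0]
[0.01, 0.0, -0.18, 0.0, -0.06, 0.0, 0.02, 0.0, -0.35, 0.0, -0.119, 0.0, 0.05, 0.0, -0.52, 0.0, -0.178, 0.0, 0.08, 0.0, -0.69, 0.0, -0.238, 0.0, 0.13, 0.0, -0.86, 0.0, -0.297, 0.0]
[0.01, 0.0, -0.17, 0.0, -0.059, 0.0, 0.02, 0.0, -0.35, 0.0, -0.119, 0.0, 0.05, 0.0, -0.52, 0.0, -0.178, 0.0, 0.05, 0.0, -0.52, 0.0, -0.178, 0.0, 0.05, 0.0, -0.52, 0.0, -0.178, 0.0]
```

>>> servo_tool(rows=[0, 0, -0.09, 0, -0.031, 0, 0, 0, -0.09, 0, -0.031, 0, 0, 0, -0.09, 0, -0.031, 0, 0, 0, -0.09, 0, -0.031, 0, 0, 0, -0.09, 0, -0.031, 0], fingers=0)

```text
t: 24.83
tcp_pos: [520.7, 143.8, 123.7]
eef_rot: [0.1, 74.3, -71.4]
contact_force: [-1.2, 1.3, -0.4]
width: 8.0
```

>>> servo_tool(rows=[0, 0, 0, 0, 0, 0, 0, 0, 0, 0, 0, 0])

```text
t: 25.0
tcp_pos: [520.6, 143.9, 123.7]
eef_rot: [0.1, 74.3, -71.4]
contact_force: [-1.2, 2.0, 0.2]
width: 7.5
```

>>> servo_tool(rows=[0.01, 0.0, -0.18, 0.0, -0.06, 0.0, 0.02, 0.0, -0.35, 0.0, -0.119, 0.0, 0.05, 0.0, -0.52, 0.0, -0.178, 0.0, 0.08, 0.0, -0.69, 0.0, -0.238, 0.0, 0.13, 0.0, -0.86, 0.0, -0.297, 0.0])

```text
t: 25.42
tcp_pos: [518.2, 151.7, 120.1]
eef_rot: [0.1, 57.1, -71.4]
contact_force: [-0.7, -0.6, -2.1]
width: 7.7
```

>>> servo_tool(rows=[0.01, 0.0, -0.17, 0.0, -0.059, 0.0, 0.02, 0.0, -0.35, 0.0, -0.119, 0.0, 0.05, 0.0, -0.52, 0.0, -0.178, 0.0, 0.05, 0.0, -0.52, 0.0, -0.178, 0.0, 0.05, 0.0, -0.52, 0.0, -0.178, 0.0])

```text
t: 25.83
tcp_pos: [517.0, 155.6, 116.6]
eef_rot: [-0.1, 46.9, -71.5]
contact_force: [-1.1, 0.7, 2.8]
width: 7.6
```

```bash
python3 - <<'E'
from h import *
chk(); c,s,t,W=shots(); save("s18",s["image"],4,(150,90,300,230)); save("w18",c["image"])
for n,Wd in zip(("scene","wrist","top"),(cloud(s),W,cloud(t))):
    q=Wd.reshape(-1,3)-C0; q=q[~np.isnan(q[:,0])]; ss=q@AX; l=q@LAT
    for sg in(1,-1):
        k=(sg*ss>61)&(sg*ss<77)&(abs(l)<9)&(abs(q[:,2])<12)
        if k.sum(): print(n,sg,k.sum(),"l",l[k].mean().round(2),"z",np.percentile(q[k,2],[50,90]).round(1), "s",(sg*ss[(abs(l)<6)&(abs(q[:,2])<8)&(sg*ss>50)&(sg*ss<90)]).max().round(1))
ft(5)
E
```

```text
t 25.83 dp [ 0.2  0.4 -0.2] drot [-0.06 -0.11  0.01] q [ 58.  25. -37.  36. -64.  24.] F [-1.1  0.7  2.8] T [ 1.663  0.57  -0.079] w 7.6
wrist (np.float64(43.11), array([1.3 , 1.23]), 1.72, 1261, np.float64(2.31))
scene (np.float64(42.86), array([1.55, 1.36]), 2.53, 370, np.float64(3.05))
top (np.float64(42.44), array([0.13, 0.38]), 1.25, 167, np.float64(1.29))
scene 1 11 l -0.74 z [5.1 6.5] s 77.7
scene -1 20 l -0.53 z [3.5 6.8] s 80.7
wrist 1 513 l 4.59 z [5.3 7.1] s 79.0
top 1 18 l -0.58 z [4.4 6.7] s 76.9
top -1 22 l -0.1 z [5.1 7.8] s 78.6
t 26.23 FT mean [-1.368  2.58  -0.59   2.995  1.101 -0.027] se [0.131 0.318 0.286 0.055 0.012 0.017]
```

View pics/s18.png

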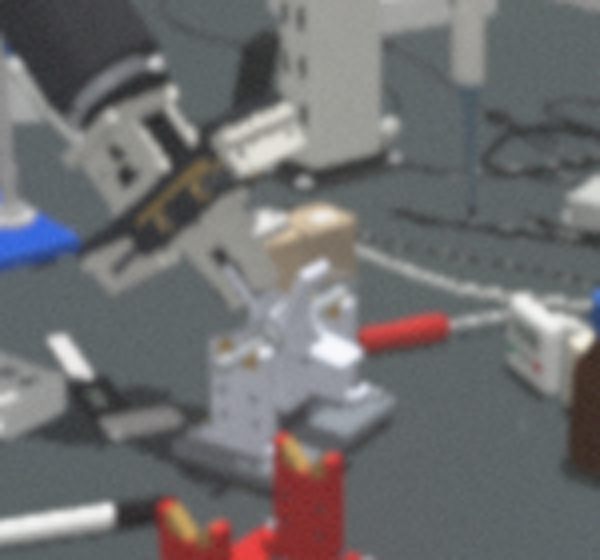

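View pics/w18.png

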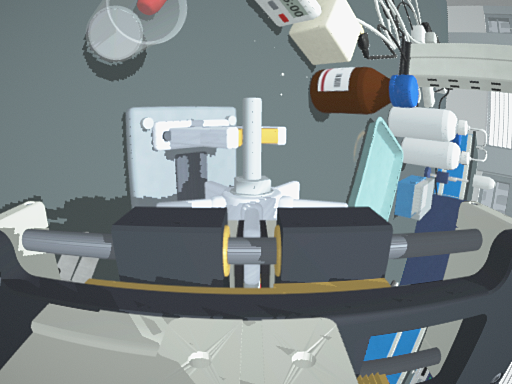

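```bash
python3 - <<'E'
from h import *
chk(); print(workorder.finish_job())
E
```

```text
t 26.23 dp [ 0.3  0.3 -0. ] drot [0.07 0.09 0.03] q [ 58.  24. -37.  36. -64.  24.] F [-1.2  3.8 -1.1] T [3.137 1.095 0.017] w 7.5
the job is handed in; nothing more can be done
None
```

The job is handed in at t = 26.2 s. The impeller lies in both notches of the grey stand, gripped by a blade, with its heavy side straight down as far as I could measure. No verdict came back.

- **Placing:** I lifted the impeller out of the tray by its top blade, laid the mandrel in the grey stand's notches and let go.
- **Finding the heavy side:** With the blade loose between the open fingers, I let the impeller follow a finger slowly back towards rest from each side. It stuck with the first blade at -1.7° from one side and at -56.2° from the other. That puts the true rest at -29° with a friction band of ±27°, which fits the 20–30° given.
- **Finishing pose:** I gripped the next blade and turned it to +43°, which puts the first blade at -29°.

**Last checks:**
- The three cameras gave 43.1°, 42.9° and 42.4° for the gripped blade.
- The rod lay within about 1 mm of its earlier seated position in the scene and top cameras. One wrist-camera reading of the rod's +x end was about 3 mm off to the side, probably because only one side of the rod was visible.
- The fingers stood at about 7.5 mm on the 8 mm blade, and the residual force was about 4 N.
- The arm stayed away from the bottle, the beaker and the caliper, and the pictures showed nothing moved. I did not measure their positions again at the end.

**What disagreed:** Before placing, I tried to sense the heavy side from the wrist torque in the air. The readings contradicted each other because the tool's own weight is not compensated when it tilts, so I did not use them.

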